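Put three battery packs back in their own charging cradles

ROBOT

A 6-joint arm with a two-finger parallel gripper is mounted at the origin on the work surface. World frame = base frame: x ahead of the robot, y to its left, z up, the work surface at z = 0. Lengths are in m, angles in rad, forces in N, time in s.
With the tool pointing down it reaches from about 0.3 to 0.875 m from the base axis. Payload 6.4 kg.
Tool frame: the origin (TCP) lies midway between the tips of the shut fingers; the grasp point (between the pads) lies 19 mm behind it; z points along the fingers, x is the direction in which the jaws open and shut, and the axes are right-handed (so a half turn about z gives the same grasp; the last joint's range is limited). The gripper opens to 88 mm and grips with 3 to 60 N. Pads are 18 mm wide; open, the fingers measure 123 mm over their backs; the gripper's body (75 mm by 187 mm) begins 45 mm behind the grasp point.
Start: joints at [1.016, 0.181, 1.607, -0, 1.354, -0.206], TCP at [0.197, 0.54, 0.202] pointing down, gripper open.
Joint ranges: [-2.99, 2.99], [-0.89, 2.07], [0.3, 2.58], [-1.14, 4.28], [0, 2.63], [-3.12, 3.12]. Speed limits (rad/s): [2.57, 2.57, 3.01, 3.14, 3.14, 3.14].

INTERFACE

Orientations are given as a unit quaternion [w, x, y, z].
In Python, from cell import r, optics, workorder gives the robot as it stands. The module is installed in compiled form; this text tells all that it offers.
- The arm moves only by the shell command python3 -m handwheel 'ROWS' [FORCE]. ROWS is JSON, a list of rows, each an object of numbers: "jaw": the opening, from 0 (shut) to 1 (fully open); "x", "y", "z": the shift along the tool's x, y, z in mm; "ax", "ay", "az": the turn, a rotation vector about the tool's x, y, z in degrees. In form: [{"jaw": .., "x": .., "y": .., "z": .., "ax": .., "ay": .., "az": ..}, ...]. A call has 1 to 10 rows; each row is the pose to reach, as a shift and turn from the pose commanded when the call began, along the tool's axes at that moment; what a row does not reach only later rows make up. A row lasts 1/12 s, in which the tool goes at most 41.7 mm and 7.16 degrees, less where a joint would pass 70% of its speed; a pose out of reach is approached as far as the arm can. A call with a gripper value outside its range is refused whole. The fingers move at their own pace and stop on an object; FORCE is the grip in N (left out, the last holds). Time passes only in rows, so rows that repeat a pose let the fingers close. It gives the time, the measured TCP pose, the force and the opening at its end, in the units of the state.
- r.get_state(): the state, without advancing time (a new reading comes with each control period).
- optics.camera(name): name is "scene" or "top" or "wrist"; returns a dict with "img" (420x560x3 uint8, red, green, blue), "camera_matrix" (3x3 intrinsics, pixels), "extrinsics" (4x4, takes a point from world to camera coordinates). Camera axes: x right, y up, looking along -z (the intrinsics and any distortion apply to the point x, -y, -z); pixel columns grow to the right and rows downward; lengths in m; the calibration is good to about 2 mm. A picture is of the moment at which its call begins. There is no depth.
- workorder.close_job(): hands the job in, once; it reports no verdict.
Trained networks look in a picture, given as the dict that the camera call returned (one of the last four; its "shot" number tells which), for a name from the list of things; names that differ only in an ending like _2 or _b are one class to them, and where a whole thing is asked for, a point or a joint stands for the part that bears it (a point fixed in the world has none). Each returns a list of dicts, best first, with "score" (0 to 1); they miss things now and then, are a little off and sometimes report something else, mostly with a low value. They report only what shows in the picture. A call takes as long as a camera call.
- optics.spot_in(picture, name): "bbox" ([left, top, right, bottom] in pixels, round what is visible of it).
- optics.silhouettes(picture, name): "mask" (420x560 bool, what is visible of it) and "bbox" ([left, top, right, bottom] in pixels, round what is visible of it).
- optics.place_of(picture, name): "location" ([row, column] in pixels: a listed point, or the origin of a listed thing).
The state is a dict: "clock": time; "q": joint angles; "joint_vel": joint speeds; "joint_torque": joint torques, N m; "tcp_pos": TCP position; "tcp_rot": TCP orientation; "wrist_force": force on the tool from outside, world axes, zero at the start; "ft_torque": the same for the moment, N m; "gripper_width": finger opening in m.
Only numpy, scipy, OpenCV 4.12 (cv2) and the standard library are available. Lean on these libraries where they do the work, as an engineer would, in place of code of your own. Each camera call takes 0.05 s, during which the arm holds its last target.

TASK

The three battery packs stand in the wrong charging cradles: move each one, upright, to the cradle made for its length (short in short, medium in medium, long in long). Begin by standing one pack in the empty steel tray and letting go of it there, so that a cradle comes free; at the end each pack stands flat in its own bay, straight between the side rails, not sticking out at the open front end, and the tray is empty again. Leave the mouse, the multimeter and the jar where they are.

Things in the scene. Friction and masses are not known exactly. Their poses are not given: they have to be found in the camera images.
- pack_short: the short battery pack: a loose dark grey plastic block with black end caps and sides and a ribbed top, 60 mm long (its x axis), 36 mm wide (y), 46 mm high (z up). Origin at the centre of its underside. The two ends are alike. Mass about 0.24 kg, varying by up to 30%.
- pack_medium: the medium battery pack: a loose dark grey plastic block with black end caps and sides and a ribbed top, 90 mm long (its x axis), 36 mm wide (y), 46 mm high (z up). Origin at the centre of its underside. The two ends are alike. Mass about 0.33 kg, varying by up to 30%.
- pack_long: the long battery pack: a loose dark grey plastic block with black end caps and sides and a ribbed top, 120 mm long (its x axis), 36 mm wide (y), 46 mm high (z up). Origin at the centre of its underside. The two ends are alike. Mass about 0.42 kg, varying by up to 30%.
- cradle_short: short charging cradle, fixed, white, bay floor plain metal: flat bay 80 mm long (x) and 54 mm wide (y) for the 60 mm pack, floor 14 mm above the bench; side rails 8 mm thick, tops 22 mm above the bench. Front end (-x) open, no lip; at the back (+x) a housing 45 long, 86 wide, 50 mm high. Origin on the bench below the middle of the bay, where the pack's centre belongs (10 mm to spare at each end, 9 mm each side).
- cradle_medium: medium charging cradle, fixed, white, bay floor plain metal: flat bay 110 mm long (x) and 54 mm wide (y) for the 90 mm pack, floor 14 mm above the bench; side rails 8 mm thick, tops 22 mm above the bench. Front end (-x) open, no lip; at the back (+x) a housing 45 long, 86 wide, 50 mm high. Origin on the bench below the middle of the bay, where the pack's centre belongs (10 mm to spare at each end, 9 mm each side).
- cradle_long: long charging cradle, fixed, white, bay floor plain metal: flat bay 140 mm long (x) and 54 mm wide (y) for the 120 mm pack, floor 14 mm above the bench; side rails 8 mm thick, tops 22 mm above the bench. Front end (-x) open, no lip; at the back (+x) a housing 45 long, 86 wide, 50 mm high. Origin on the bench below the middle of the bay, where the pack's centre belongs (10 mm to spare at each end, 9 mm each side).
- parking_tray: an empty shallow dark steel tray, fixed to the bench, 170 mm long (x axis), 86 mm wide (y), walls 3 mm thick, rim 14 mm above the bench, inner floor 3 mm above the bench. Origin on the bench below its centre. The free spot.
- mouse: bystander: loose black computer mouse, about 104 x 60 x 33 mm; origin at the centre of its underside
- meter: bystander: loose yellow hand-held multimeter lying on its back, 150 x 75 mm, 43 mm high at its dial; origin at the centre of its underside
- jar: bystander: loose clear jar with a white cap, 64 mm across, 70 mm high; origin at the centre of its underside

How it is judged:
By the outcome, as a careful person would: the job done as asked, in the order asked, and still so for the second after the job is handed in, with the robot touching nothing.
It also fails if it takes over 112 s, if anything falls off the work surface, if the arm or the gripper's body presses on something with over 40 N, if the wrist force passes 120 N, or if a joint passes its speed limit or range.

## Working session

There is one attempt and no reset: what is moved stays moved. The work goes in short steps, Python scripts to look and compute and a shell command to move; the robot and the scene stay as the last step left them, time stands still between calls to the robot, and variables do not carry over. Pictures are saved under pics/ and viewed, and the job is handed in when it is done.

```bash
mkdir -p pics; cat > h.py <<'E'
import numpy as np, cv2
from cell import r, optics, workorder
def save(p,n): cv2.imwrite('pics/%s.png'%n, cv2.cvtColor(p['img'],cv2.COLOR_RGB2BGR))
E
python3 - <<'E'
from h import *
print(r.get_state())
for c in ['scene','top','wrist']:
    p=optics.camera(c); save(p,c+'0'); print(c,{k:v for k,v in p.items() if k!='img'})
E
```

```text
{'clock': 0.0, 'q': array([ 1.01564713e+00,  1.81506917e-01,  1.60798572e+00, -4.48999829e-05,
        1.35380738e+00, -2.06272696e-01]), 'joint_vel': array([ 0.00048318,  0.0011407 ,  0.00042388, -0.0001169 , -0.00110501,
        0.00181329]), 'joint_torque': array([ 5.23881261e-05, -4.33862078e+01, -3.41846645e+01,  7.02155661e-02,
        3.85213096e-02, -2.02068723e-04]), 'tcp_pos': array([0.19622342, 0.53985168, 0.20114016]), 'tcp_rot': array([ 3.56268212e-04,  8.19094655e-01,  5.73657753e-01, -7.76091410e-04]), 'wrist_force': array([0.96092603, 0.13520317, 0.64459955]), 'ft_torque': array([ 0.00098354, -0.04502896, -0.01518988]), 'gripper_width': 0.08813421648170076}
scene {'camera_matrix': array([[528.65782279,   0.        , 275.91485305],
       [  0.        , 528.65782279, 207.97318714],
       [  0.        ,   0.        ,   1.        ]]), 'extrinsics': array([[-0.00762234,  0.99990959,  0.01107734,  0.01300292],
       [-0.76738452, -0.01295164,  0.64105636,  0.41754281],
       [ 0.64114187, -0.00361423,  0.76741386, -1.78324073],
       [ 0.        ,  0.        ,  0.     
[... 325 characters left out ...]
15e-01, -6.87379060e-04,  3.51868397e-02,
        -5.85541171e-01],
       [-3.51921208e-02, -1.04985255e-02,  9.99325420e-01,
        -1.04225502e+00],
       [ 0.00000000e+00,  0.00000000e+00,  0.00000000e+00,
         1.00000000e+00]]), 'shot': 2}
wrist {'camera_matrix': array([[310.0246105 ,   0.        , 280.78644464],
       [  0.        , 310.0246105 , 210.49333238],
       [  0.        ,   0.        ,   1.        ]]), 'extrinsics': array([[ 0.34033429,  0.94030378, -0.00117284, -0.57451232],
       [-0.90208394,  0.32614847, -0.2826159 ,  0.03980419],
       [-0.26536228,  0.09724188,  0.95923244, -0.38849919],
       [ 0.        ,  0.        ,  0.        ,  1.        ]]), 'shot': 3}
```

View pics/top0.png

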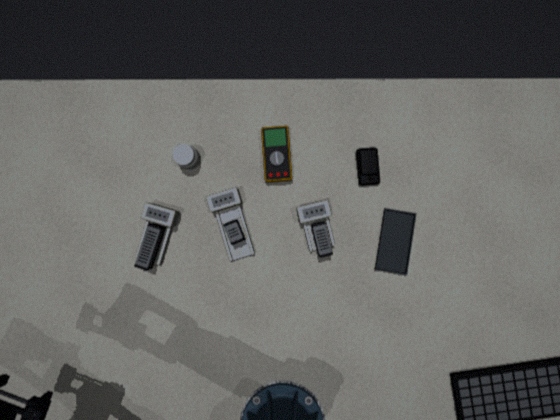

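View pics/scene0.png

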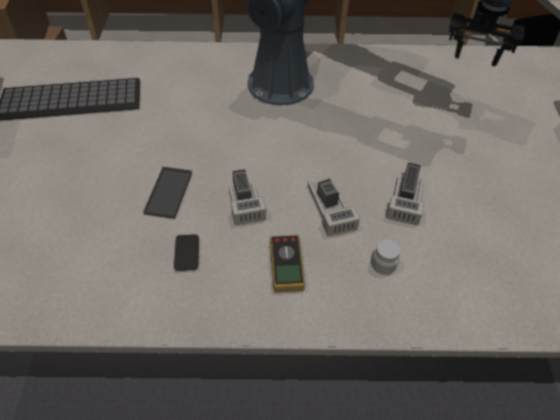

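```bash
python3 - <<'E'
from h import *
P={c:optics.camera(c) for c in ['scene','top']}
for n in ['pack_short','pack_medium','pack_long','cradle_short','cradle_medium','cradle_long','parking_tray','mouse','meter','jar']:
  for c in P:
    s=optics.place_of(P[c],n); b=optics.silhouettes(P[c],n)
    print(n,c,[(np.round(d['location'],1).tolist(),round(d['score'],2)) for d in s[:3]],[(np.round(d['bbox']).tolist(),round(d['score'],2),d['mask'].sum()) for d in b[:3]])
E
```

```text
pack_short scene [([201.1, 326.7], 0.84)] [([317.0, 182.0, 340.0, 204.0], 0.77, np.int64(458))]
pack_short top [([238.6, 320.9], 0.71), ([233.5, 234.8], 0.69)] [([221.0, 218.0, 247.0, 246.0], 0.91, np.int64(393))]
pack_medium scene [([195.4, 244.3], 0.66), ([200.2, 243.2], 0.48)] [([233.0, 171.0, 253.0, 201.0], 0.87, np.int64(444))]
pack_medium top [([237.5, 318.7], 0.96)] [([311.0, 222.0, 333.0, 258.0], 0.66, np.int64(494)), ([226.0, 219.0, 245.0, 246.0], 0.34, np.int64(353))]
pack_long scene [([194.2, 409.2], 0.32)] [([398.0, 161.0, 422.0, 199.0], 0.65, np.int64(501))]
pack_long top [([248.8, 151.9], 0.74)] [([132.0, 224.0, 166.0, 270.0], 0.68, np.int64(814)), ([207.0, 192.0, 254.0, 261.0], 0.55, np.int64(1543)), ([311.0, 222.0, 332.0, 256.0], 0.28, np.int64(512))]
cradle_short scene [([199.0, 241.7], 0.98)] [([227.0, 184.0, 267.0, 225.0], 0.83, np.int64(989))]
cradle_short top [([230.8, 314.1], 0.67)] [([293.0, 196.0, 331.0, 252.0], 0.77, np.int64(877))]
cradle_medium scene [([195.6, 407.1], 0.77), ([255.4, 187.4], 0.57)] []
cradle_medium top [([243.3, 154.9], 0.89)] [([137.0, 205
[... 447 characters left out ...]
026))]
mouse scene [] [([175.0, 234.0, 197.0, 269.0], 0.77, np.int64(841)), ([306.0, 180.0, 358.0, 236.0], 0.55, np.int64(1332))]
mouse top [([166.8, 368.5], 0.88)] [([354.0, 147.0, 384.0, 188.0], 0.67, np.int64(861))]
meter scene [([268.2, 286.6], 0.97)] [([271.0, 234.0, 302.0, 294.0], 0.94, np.int64(1710))]
meter top [([156.1, 272.8], 0.97)] [([260.0, 127.0, 293.0, 182.0], 0.57, np.int64(1514))]
jar scene [([265.3, 382.1], 0.65), ([193.1, 406.3], 0.2)] [([372.0, 239.0, 400.0, 272.0], 0.78, np.int64(777)), ([317.0, 182.0, 337.0, 205.0], 0.71, np.int64(456))]
jar top [([159.6, 189.3], 0.78), ([241.6, 395.4], 0.69), ([169.3, 363.7], 0.17)] [([174.0, 145.0, 203.0, 170.0], 0.74, np.int64(558))]
```

```bash
cat >> h.py <<'E'
def ray(p,u,v,z):
    K=p['camera_matrix'];E=p['extrinsics'];R=E[:3,:3];t=E[:3,3]
    d=np.array([(u-K[0,2])/K[0,0],-(v-K[1,2])/K[1,1],-1.]); d=R.T@d; o=-R.T@t
    return o+d*(z-o[2])/d[2]
def proj(p,X):
    K=p['camera_matrix'];E=p['extrinsics'];X=np.atleast_2d(X)@E[:3,:3].T+E[:3,3]
    return np.stack([K[0,2]+K[0,0]*X[:,0]/-X[:,2],K[1,2]+K[1,1]*(-X[:,1])/-X[:,2]],1)
E
python3 - <<'E'
from h import *
p=optics.camera('top')
for n,v,u,z in [('short',233.5,234.8,.014),('med',237.5,318.7,.014),('long',248.8,151.9,.014),('cs',230.8,314.1,0),('cm',243.3,154.9,0),('cl',235.4,235.1,0),('tray',241.4,395.3,0),('mouse',166.8,368.5,0),('meter',156,272.8,0),('jar',159.6,189.3,0)]: print(n,ray(p,u,v,z).round(3))
im=cv2.cvtColor(p['img'],cv2.COLOR_RGB2BGR)[185:285,120:430]
cv2.imwrite('pics/crop.png',cv2.resize(im,None,fx=2.55,fy=2.55,interpolation=cv2.INTER_CUBIC))
E
```

```text
short [0.516 0.128 0.014]
med [ 0.505 -0.1    0.014]
long [0.474 0.355 0.014]
cs [ 0.523 -0.089  0.   ]
cm [0.489 0.352 0.   ]
cl [0.51  0.129 0.   ]
tray [ 0.494 -0.312  0.   ]
mouse [ 0.7  -0.24  0.  ]
meter [0.731 0.025 0.   ]
jar [0.721 0.258 0.   ]
```

View pics/crop.png

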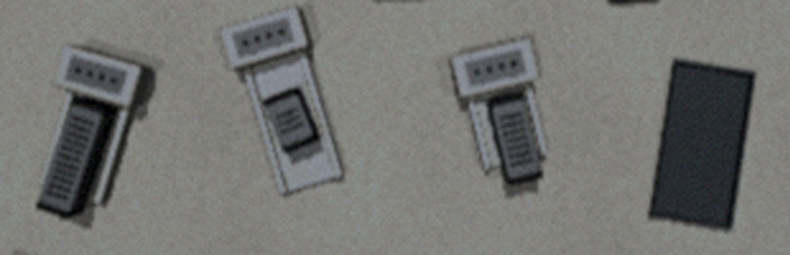

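```bash
cat >> h.py <<'E'
from scipy.spatial.transform import Rotation as Ro
def tool(s=None):
    s=s or r.get_state(); q=s['tcp_rot']; return s['tcp_pos'],Ro.from_quat([q[1],q[2],q[3],q[0]]).as_matrix()
def go(x,y,z,yaw):
    """yaw = world angle (deg) of the jaw axis (tool x); tool down"""
    p,R=tool(); best=None
    for k in (0,180):
        a=np.radians(yaw+k); X=np.array([np.cos(a),np.sin(a),0]);Z=np.array([0,0,-1.]);T=np.stack([X,np.cross(Z,X),Z],1)
        rv=Ro.from_matrix(R.T@T).as_rotvec(degrees=True)
        if best is None or np.linalg.norm(rv)<np.linalg.norm(best): best=rv
    d=R.T@(np.array([x,y,z])-p)*1000
    print('shift',d.round(1),'turn',best.round(2),'q',r.get_state()['q'].round(2))
E
python3 - <<'E'
from h import *
p=optics.camera('wrist'); E=p['extrinsics'];c=-E[:3,:3].T@E[:3,3]; t,R=tool()
print(c,R.T@(c-t)*1000, R.T@(-E[2,:3]),R.round(3))
go(0.40,0.22,0.36,90); go(0.40,-0.1,0.36,90)
E
```

```text
[0.12848067 0.56524108 0.38400742] [ 9.40588261e-02 -7.24207357e+01 -1.81983011e+02] [7.27560408e-04 2.82881795e-01 9.59154503e-01] [[ 0.342  0.94   0.   ]
 [ 0.94  -0.342  0.   ]
 [ 0.     0.    -1.   ]]
shift [-231.6  300.7 -158. ] turn [  0.    -0.   -19.98] q [ 1.02  0.18  1.61 -0.    1.35 -0.21]
shift [-532.3  410.1 -158. ] turn [  0.    -0.   -19.98] q [ 1.02  0.18  1.61 -0.    1.35 -0.21]
```

View pics/wrist0.png

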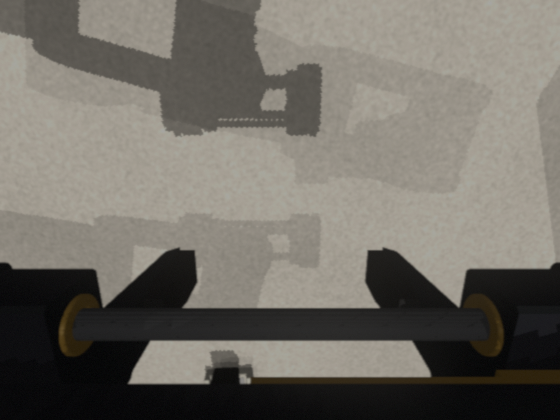

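```bash
python3 - <<'E'
from h import *
go(0.57,0.13,0.24,90)
E
```

```text
shift [-258.1  491.3  -38. ] turn [  0.    -0.   -19.98] q [ 1.02  0.18  1.61 -0.    1.35 -0.21]
```

```bash
R='';python3 -m handwheel '[{"jaw":1,"x":-258,"y":491,"z":-38,"az":-20},{"jaw":1,"x":-258,"y":491,"z":-38,"az":-20},{"jaw":1,"x":-258,"y":491,"z":-38,"az":-20},{"jaw":1,"x":-258,"y":491,"z":-38,"az":-20},{"jaw":1,"x":-258,"y":491,"z":-38,"az":-20},{"jaw":1,"x":-258,"y":491,"z":-38,"az":-20},{"jaw":1,"x":-258,"y":491,"z":-38,"az":-20},{"jaw":1,"x":-258,"y":491,"z":-38,"az":-20},{"jaw":1,"x":-258,"y":491,"z":-38,"az":-20},{"jaw":1,"x":-258,"y":491,"z":-38,"az":-20}]' 30; python3 - <<'E'
from h import *
go(0.57,0.13,0.24,90)
E
```

```text
shift [-258.1  491.3  -38. ] turn [  0.    -0.   -19.98] q [ 1.02  0.18  1.61 -0.    1.35 -0.21]$[0]: bad value
```

```bash
python3 -m handwheel '[{"jaw":1,"x":-258,"y":491,"z":-38,"ax":0,"ay":0,"az":-20},{"jaw":1,"x":-258,"y":491,"z":-38,"ax":0,"ay":0,"az":-20},{"jaw":1,"x":-258,"y":491,"z":-38,"ax":0,"ay":0,"az":-20},{"jaw":1,"x":-258,"y":491,"z":-38,"ax":0,"ay":0,"az":-20},{"jaw":1,"x":-258,"y":491,"z":-38,"ax":0,"ay":0,"az":-20},{"jaw":1,"x":-258,"y":491,"z":-38,"ax":0,"ay":0,"az":-20},{"jaw":1,"x":-258,"y":491,"z":-38,"ax":0,"ay":0,"az":-20},{"jaw":1,"x":-258,"y":491,"z":-38,"ax":0,"ay":0,"az":-20},{"jaw":1,"x":-258,"y":491,"z":-38,"ax":0,"ay":0,"az":-20},{"jaw":1,"x":-258,"y":491,"z":-38,"ax":0,"ay":0,"az":-20}]' 30; python3 - <<'E'
from h import *
go(0.57,0.13,0.24,90)
E
```

```text
clock: 3.18
tcp_pos: [0.4708, 0.2385, 0.2303]
tcp_rot: [0.0, 0.707, 0.707, 0.0]
wrist_force: [0.8, 0.5, 0.2]
gripper_width: 0.0881
shift [-108.5   99.1   -9.7] turn [ 0.04 -0.02  0.01] q [ 0.24  0.05  1.69  0.    1.4  -1.33]
```

```bash
python3 -m handwheel '[{"jaw":1,"x":-108,"y":99,"z":-10,"ax":0,"ay":0,"az":0},{"jaw":1,"x":-108,"y":99,"z":-10,"ax":0,"ay":0,"az":0},{"jaw":1,"x":-108,"y":99,"z":-10,"ax":0,"ay":0,"az":0},{"jaw":1,"x":-108,"y":99,"z":-10,"ax":0,"ay":0,"az":0},{"jaw":1,"x":-108,"y":99,"z":-10,"ax":0,"ay":0,"az":0},{"jaw":1,"x":-108,"y":99,"z":-10,"ax":0,"ay":0,"az":0},{"jaw":1,"x":-108,"y":99,"z":-10,"ax":0,"ay":0,"az":0}]' 30; python3 - <<'E'
from h import *
p=optics.camera('wrist');save(p,'w1');np.save('w1.npy',p,allow_pickle=True)
go(0.57,0.13,0.24,90)
go(0.57,-.2,0.24,90)
E
```

```text
clock: 3.77
tcp_pos: [0.568, 0.1328, 0.2395]
tcp_rot: [-0.001, 0.707, 0.707, -0.0]
wrist_force: [-1.3, -0.3, 0.8]
gripper_width: 0.0876
shift [-3.3  2.1 -0.4] turn [-0.04 -0.02  0.07] q [ 0.03  0.17  1.54  0.    1.43 -1.55]
shift [-333.3    1.7   -0.5] turn [-0.04 -0.02  0.07] q [ 0.03  0.17  1.54  0.    1.43 -1.55]
```

View pics/w1.png

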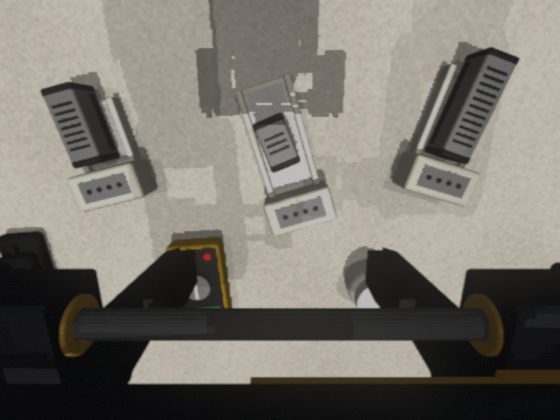

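```bash
cat >> h.py <<'E'
def crop(p,n,x0,y0,x1,y1,f):
    im=cv2.cvtColor(p['img'],cv2.COLOR_RGB2BGR)[y0:y1,x0:x1]; im=cv2.resize(im,None,fx=f,fy=f,interpolation=cv2.INTER_CUBIC)
    for a in range((x0//10+1)*10,x1,10): cv2.line(im,(int((a-x0+.5)*f),0),(int((a-x0+.5)*f),6 if a%50 else 16),(0,0,255),1)
    for a in range((y0//10+1)*10,y1,10): cv2.line(im,(0,int((a-y0+.5)*f)),(6 if a%50 else 16,int((a-y0+.5)*f)),(0,0,255),1)
    cv2.imwrite('pics/%s.png'%n,im)
def box(L,W,z0,z1,cx=0,cy=0):
    return np.array([[cx+a*L/2,cy+b*W/2,z] for z in (z0,z1) for a in (-1,1) for b in (-1,1)])
EDG=[(0,1),(1,3),(3,2),(2,0),(4,5),(5,7),(7,6),(6,4),(0,4),(1,5),(2,6),(3,7)]
def place(X,x,y,yaw,z=0):
    a=np.radians(yaw);R=np.array([[np.cos(a),-np.sin(a),0],[np.sin(a),np.cos(a),0],[0,0,1]]);return X@R.T+[x,y,z]
BAY=dict(short=.08,medium=.11,long=.14); LEN=dict(short=.06,medium=.09,long=.12)
def parts(kind,n):
    if kind=='pack': return [box(LEN[n],.036,0,.046)]
    if kind=='tray': return [box(.17,.086,0,.014)]
    B=BAY[n]; return [box(B,.054,.014,.014),box(B,.008,0,.022,0,.031),box(B,.008,0,.022,0,-.031),box(.045,.086,0,.05,B/2+.0225)]
def draw(p,im,items,f,x0,y0):
    for kind,n,x,y,yaw,z in items:
        for X in parts(kind,n):
            u=(proj(p,place(X,x,y,yaw,z))-[x0,y0]+.5)*f
            for a,b in EDG: cv2.line(im,tuple(int(v) for v in u[a]),tuple(int(v) for v in u[b]),(0,0,255) if kind=='pack' else (0,200,0),1,cv2.LINE_AA)
def over(p,n,items,x0,y0,x1,y1,f):
    im=cv2.cvtColor(p['img'],cv2.COLOR_RGB2BGR)[y0:y1,x0:x1]; im=cv2.resize(im,None,fx=f,fy=f,interpolation=cv2.INTER_CUBIC)
    draw(p,im,items,f,x0,y0); cv2.imwrite('pics/%s.png'%n,im)
def fit(p,pts,pix,g):
    """pts model pts (z incl), pix Nx2"""
    from scipy.optimize import least_squares
    pts=np.array(pts,float);pix=np.array(pix,float)
    s=least_squares(lambda v:(proj(p,place(pts,v[0],v[1],v[2]))-pix).ravel(),g,x_scale=[.01,.01,5])
    return s.x.round(4),np.sqrt((s.fun**2).mean()).round(2)
E
python3 - <<'E'
from h import *
p=np.load('w1.npy',allow_pickle=True).item()
crop(p,'c1',30,70,170,220,4);crop(p,'c2',230,65,345,240,3.4);crop(p,'c3',385,35,525,215,3.3)
E
```

```text
(no output)
```

View pics/c1.png

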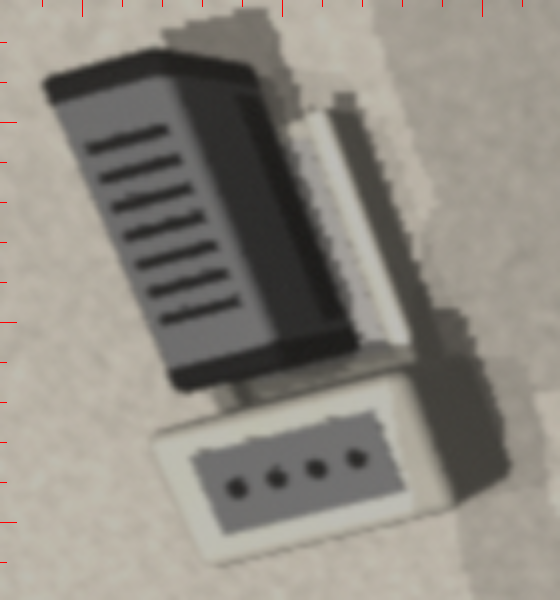

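View pics/c2.png

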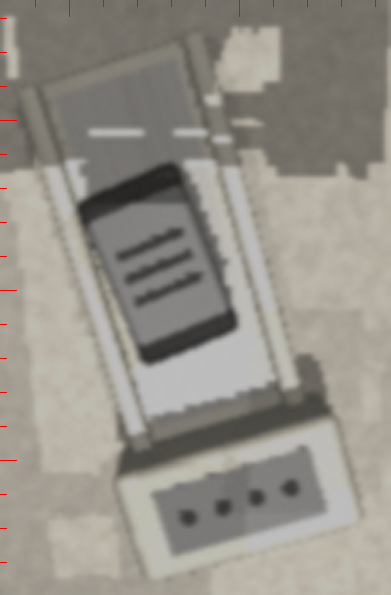

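View pics/c3.png

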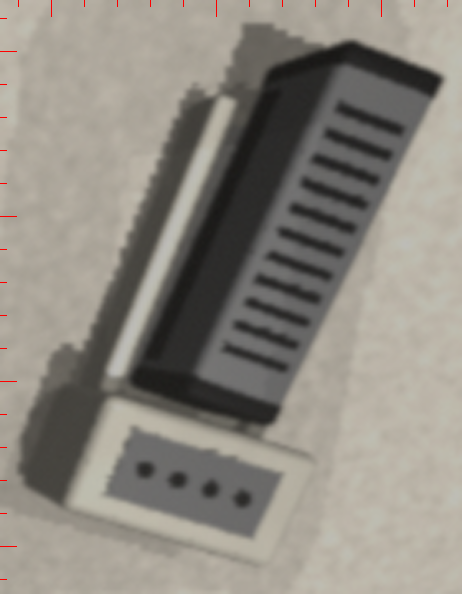

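```bash
cat > fit1.py <<'E'
from h import *
p=np.load('w1.npy',allow_pickle=True).item()
px=lambda c,f,o: np.array(c,float)/f+np.array(o)-.5
def hous(n):
    B=BAY[n]/2; return [[B,-.043,.05],[B,.043,.05],[B+.045,-.043,.05],[B+.045,.043,.05]]
def top(n,z=.06):
    L=LEN[n]/2; return [[-L,-.018,z],[-L,.018,z],[L,-.018,z],[L,.018,z]]
res=[]
def do(k,n,pts,c,f,o,g,z=0):
    v,e=fit(p,pts,px(c,f,o),g); print(k,n,v,'rms px',e); res.append((k,n,*v,z))
o=(30,70)
do('pack','medium',top('medium')+[[-.045,.018,.014],[.045,.018,.014]],[(45,85),(160,48),(178,390),(280,360),(255,70),(355,350)],4,o,[.5,-.1,15],.014)
do('cradle','short',hous('short'),[(152,435),(398,372),(212,565),(450,508)],4,o,[.5,-.1,15])
o=(230,65)
do('pack','short',top('short'),[(78,208),(178,165),(147,363),(237,325)],3.4,o,[.5,.12,15],.014)
do('cradle','long',hous('long'),[(118,480),(338,418),(152,580),(360,520)],3.4,o,[.5,.12,15])
o=(385,35)
do('pack','long',top('long')+[[-.06,-.018,.014],[.06,-.018,.014]],[(350,40),(443,80),(192,400),(273,425),(268,75),(134,382)],3.3,o,[.5,.35,-20],.014)
do('cradle','medium',hous('medium'),[(112,395),(313,460),(68,507),(262,567)],3.3,o,[.5,.35,-20])
over(p,'o1',res,30,30,530,240,1.6)
over(p,'o1a',res,30,60,360,240,2.4)
E
python3 fit1.py
```

```text
pack medium [ 0.5041 -0.1033 13.0073] rms px 1.74
cradle short [ 0.5155 -0.097  14.3233] rms px 2.02
pack short [ 0.522   0.1283 22.545 ] rms px 1.36
cradle long [ 0.5182  0.1314 16.5569] rms px 1.79
pack long [  0.4844   0.353  -17.1203] rms px 1.57
cradle medium [  0.4934   0.3517 -17.0093] rms px 1.94
```

View pics/o1.png

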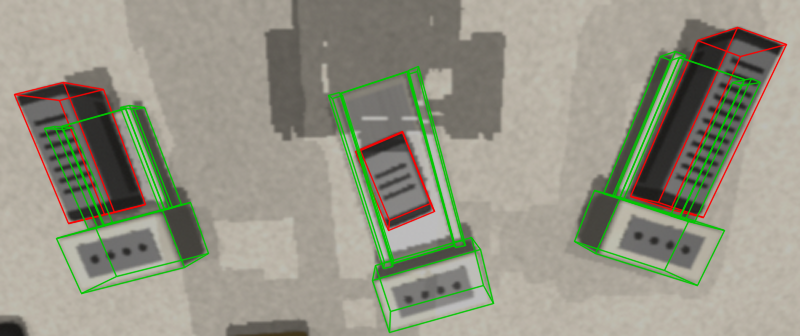

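View pics/o1a.png

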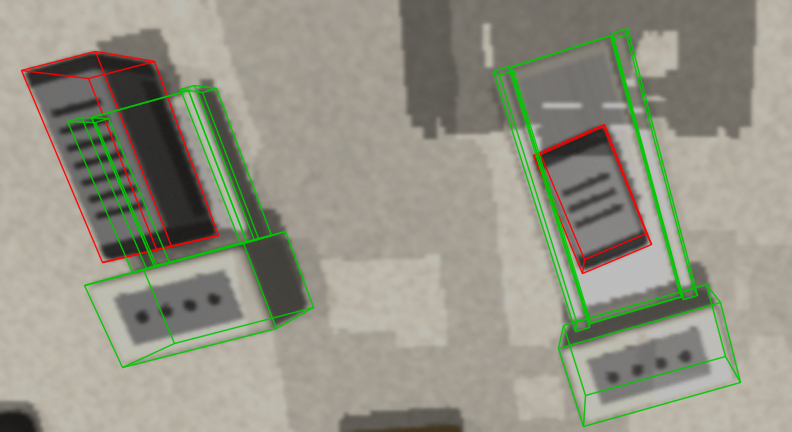

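```bash
cat >> fit1.py <<'E'
import sys
t=optics.camera('top'); s=optics.camera('scene')
np.save('t1.npy',t,allow_pickle=True)
over(t,'ot',[x for x in res if 1],130,185,345,280,3.6)
over(s,'os',res,220,150,440,240,3.5)
E
python3 fit1.py >/dev/null
```

```text
(no output)
```

View pics/ot.png

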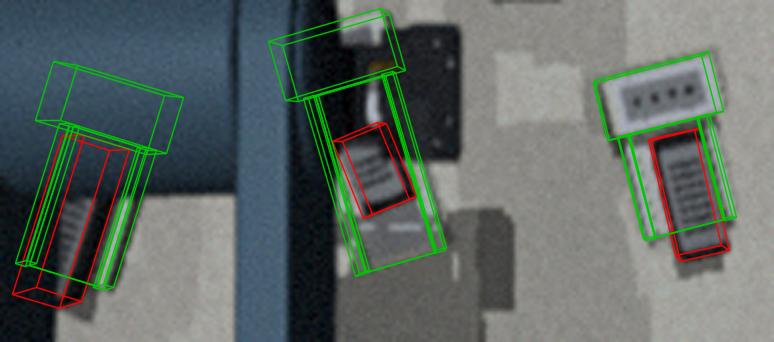

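View pics/os.png

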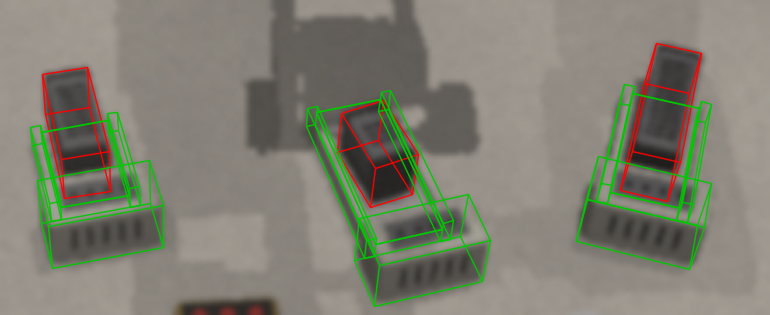

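```bash
sed -i '/^import sys/,$d' fit1.py; cat >> fit1.py <<'E'
import pickle; pickle.dump(res,open('res.pkl','wb'))
t=np.load('t1.npy',allow_pickle=True).item()
t['img']=cv2.cvtColor(cv2.imread('pics/top0.png'),cv2.COLOR_BGR2RGB)
over(t,'ot',[x for x in res if 1],130,185,345,280,3.6)
E
python3 fit1.py >/dev/null
```

```text
(no output)
```

View pics/ot.png

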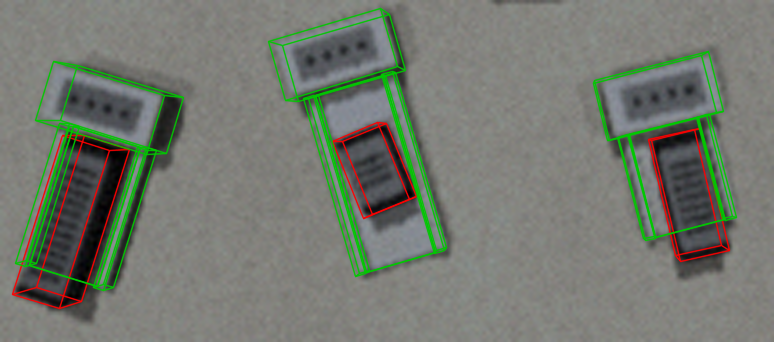

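```bash
cat > fit2.py <<'E'
from h import *
import pickle
res=pickle.load(open('res.pkl','rb'))
t=np.load('t1.npy',allow_pickle=True).item()
t['img']=cv2.cvtColor(cv2.imread('pics/top0.png'),cv2.COLOR_BGR2RGB)
c=np.array([(675,60),(753,72),(733,230),(650,218)])/2.55+[120,185]-.5
v,e=fit(t,[[.085,.043,.014],[.085,-.043,.014],[-.085,-.043,.014],[-.085,.043,.014]],c,[.5,-.31,0]); print(v,e)
res.append(('tray','',*v,0)); pickle.dump(res,open('res.pkl','wb'))
over(t,'otr',res[-1:],360,195,430,285,6)
E
python3 fit2.py; python3 - <<'E'
from h import *
go(.5041,-.1033,.15,13+90)
E
```

```text
[ 0.4951 -0.3076 -8.6511] 0.32
shift [-236.8  -64.3   89.8] turn [-1.000e-02 -1.000e-02 -1.288e+01] q [ 0.03  0.17  1.54  0.    1.43 -1.55]
```

View pics/otr.png

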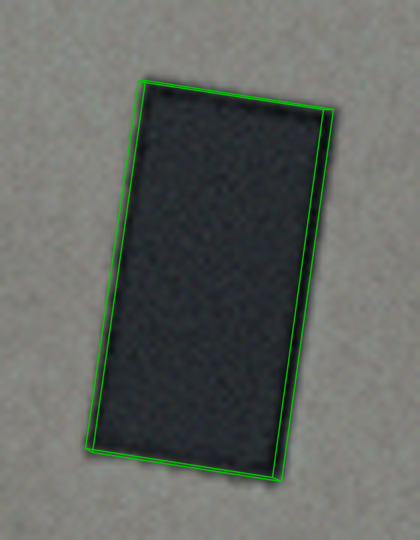

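```bash
python3 -m handwheel '[{"jaw":1,"x":-237,"y":-64,"z":90,"ax":0,"ay":0,"az":-13},{"jaw":1,"x":-237,"y":-64,"z":90,"ax":0,"ay":0,"az":-13},{"jaw":1,"x":-237,"y":-64,"z":90,"ax":0,"ay":0,"az":-13},{"jaw":1,"x":-237,"y":-64,"z":90,"ax":0,"ay":0,"az":-13},{"jaw":1,"x":-237,"y":-64,"z":90,"ax":0,"ay":0,"az":-13},{"jaw":1,"x":-237,"y":-64,"z":90,"ax":0,"ay":0,"az":-13},{"jaw":1,"x":-237,"y":-64,"z":90,"ax":0,"ay":0,"az":-13},{"jaw":1,"x":-237,"y":-64,"z":90,"ax":0,"ay":0,"az":-13},{"jaw":1,"x":-237,"y":-64,"z":90,"ax":0,"ay":0,"az":-13}]' 30; python3 - <<'E'
from h import *
go(.5041,-.1033,.031,13+90)
p=optics.camera('wrist');save(p,'w2')
E
```

```text
clock: 4.67
tcp_pos: [0.5047, -0.1041, 0.15]
tcp_rot: [-0.0, 0.623, 0.782, 0.0]
wrist_force: [0.3, 0.4, 0.3]
gripper_width: 0.0882
shift [  0.9  -0.5 119. ] turn [ 0.01 -0.03 -0.03] q [-0.43  0.1   1.81  0.    1.23 -2.23]
```

View pics/w2.png

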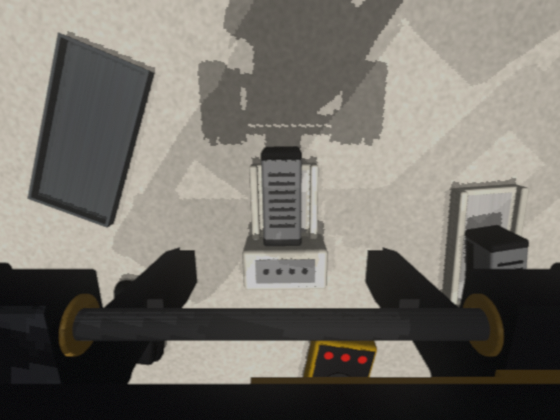

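```bash
python3 -m handwheel '[{"jaw":1,"x":1,"y":0,"z":35,"ax":0,"ay":0,"az":0},{"jaw":1,"x":1,"y":0,"z":70,"ax":0,"ay":0,"az":0},{"jaw":1,"x":1,"y":0,"z":100,"ax":0,"ay":0,"az":0},{"jaw":1,"x":1,"y":0,"z":119,"ax":0,"ay":0,"az":0},{"jaw":1,"x":1,"y":0,"z":119,"ax":0,"ay":0,"az":0},{"jaw":0.3,"x":1,"y":0,"z":119,"ax":0,"ay":0,"az":0},{"jaw":0.3,"x":1,"y":0,"z":119,"ax":0,"ay":0,"az":0},{"jaw":0.3,"x":1,"y":0,"z":119,"ax":0,"ay":0,"az":0},{"jaw":0.3,"x":1,"y":0,"z":119,"ax":0,"ay":0,"az":0},{"jaw":0.3,"x":1,"y":0,"z":119,"ax":0,"ay":0,"az":0}]' 30
```

```text
clock: 5.55
tcp_pos: [0.5057, -0.1041, 0.0322]
tcp_rot: [0.001, 0.622, 0.783, 0.0]
wrist_force: [0.3, 0.5, 1.1]
gripper_width: 0.0567
```

```bash
python3 -m handwheel '[{"jaw":0.3,"x":0,"y":0,"z":0,"ax":0,"ay":0,"az":0},{"jaw":0.3,"x":0,"y":0,"z":0,"ax":0,"ay":0,"az":0},{"jaw":0.3,"x":0,"y":0,"z":0,"ax":0,"ay":0,"az":0},{"jaw":0.3,"x":0,"y":0,"z":0,"ax":0,"ay":0,"az":0}]' 30
```

```text
clock: 5.88
tcp_pos: [0.5046, -0.1039, 0.0309]
tcp_rot: [0.0, 0.622, 0.783, 0.0]
wrist_force: [-0.1, -0.9, 0.1]
gripper_width: 0.0306
```

```bash
python3 - <<'E'
from h import *
p=optics.camera('wrist');save(p,'w3')
p=optics.camera('scene');save(p,'s3'); crop(p,'s3c',180,120,330,240,5)
print(r.get_state()['gripper_width'])
E
```

```text
0.02660434526541244
```

View pics/w3.png

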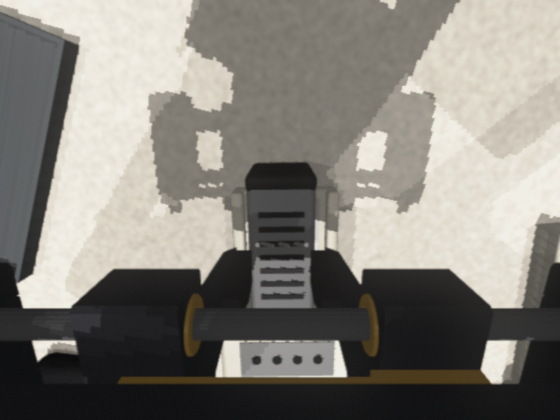

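View pics/s3c.png

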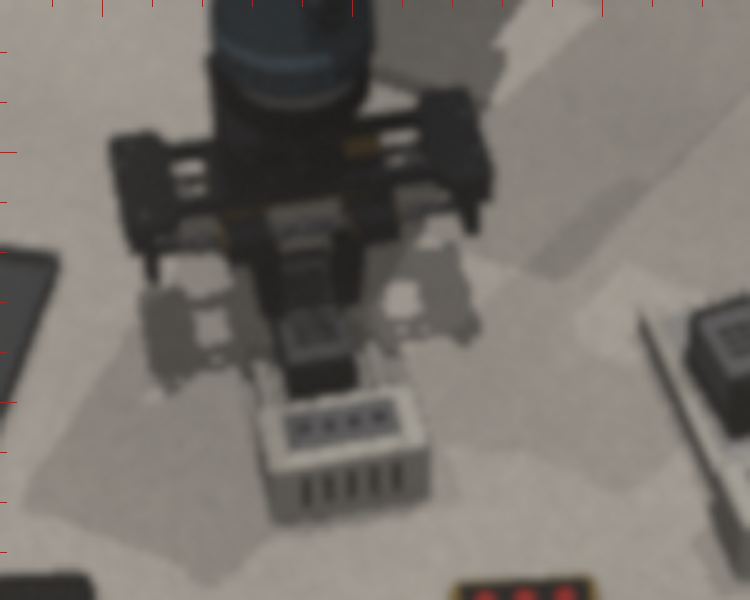

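```bash
python3 -m handwheel '[{"jaw":0,"x":0,"y":0,"z":0,"ax":0,"ay":0,"az":0},{"jaw":0,"x":0,"y":0,"z":0,"ax":0,"ay":0,"az":0},{"jaw":0,"x":0,"y":0,"z":0,"ax":0,"ay":0,"az":0},{"jaw":0,"x":0,"y":0,"z":0,"ax":0,"ay":0,"az":0}]' 30;  python3 - <<'E'
from h import *
p=optics.camera('wrist');save(p,'w4')
E
```

```text
clock: 6.32
tcp_pos: [0.5046, -0.1037, 0.0308]
tcp_rot: [-0.0, 0.622, 0.783, -0.0]
wrist_force: [-0.1, -0.5, 0.2]
gripper_width: 0.0019
```

View pics/w4.png

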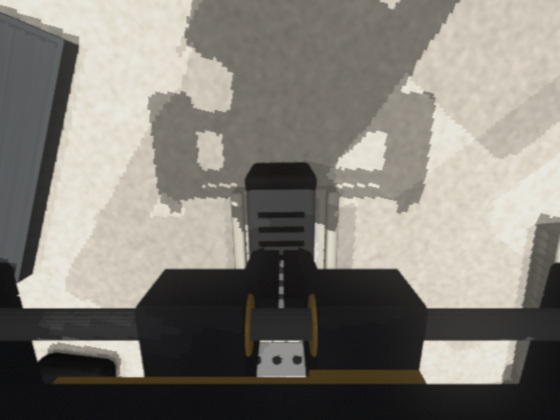

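```bash
python3 - <<'E'
from h import *
import pickle
res=pickle.load(open('res.pkl','rb'))
p=optics.camera('wrist');t,R=tool();print(t,proj(p,t),proj(p,t-R[:,2]*.019), -p['extrinsics'][:3,:3].T@p['extrinsics'][:3,3])
over(p,'w4o',res,130,100,430,400,2)
s=optics.camera('scene'); over(s,'s4o',res,180,120,330,240,5); crop(s,'s4c',180,120,330,240,5)
print(proj(s,t))
E
```

```text
[ 0.50458566 -0.10375033  0.03082217] [[280.87885326 239.07666266]] [[280.90711868 251.45395222]] [ 0.43403868 -0.12033871  0.21280745]
[[241.21254299 189.03399447]]
```

View pics/w4o.png

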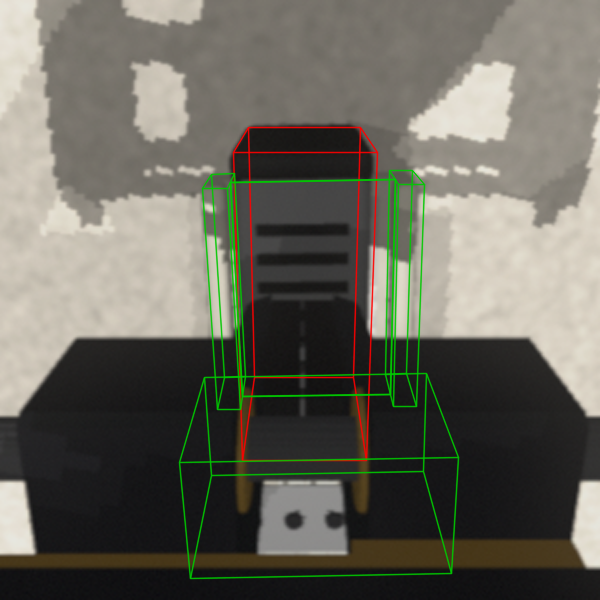

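View pics/s4c.png

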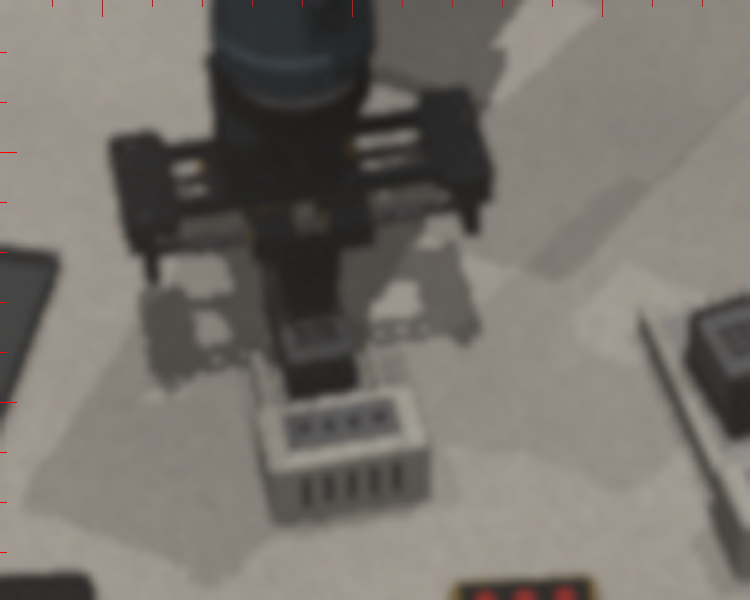

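```bash
python3 - <<'E'
from h import *
p=optics.camera('scene')
t=np.array([.1962,.5399,.2011]);X=np.array([.342,.94,0])
for dz in (0,.019,.037,.06): print(dz,proj(p,[t+[0,0,dz]-X*.044,t+[0,0,dz]+X*.044]).round(1).tolist())
p['img']=cv2.cvtColor(cv2.imread('pics/scene0.png'),cv2.COLOR_BGR2RGB)
crop(p,'sg',430,0,545,90,6)
E
```

```text
0 [[454.7, 68.0], [486.2, 74.8]]
0.019 [[456.6, 62.4], [488.3, 69.1]]
0.037 [[458.3, 56.9], [490.4, 63.6]]
0.06 [[460.6, 49.8], [493.1, 56.5]]
```

View pics/sg.png

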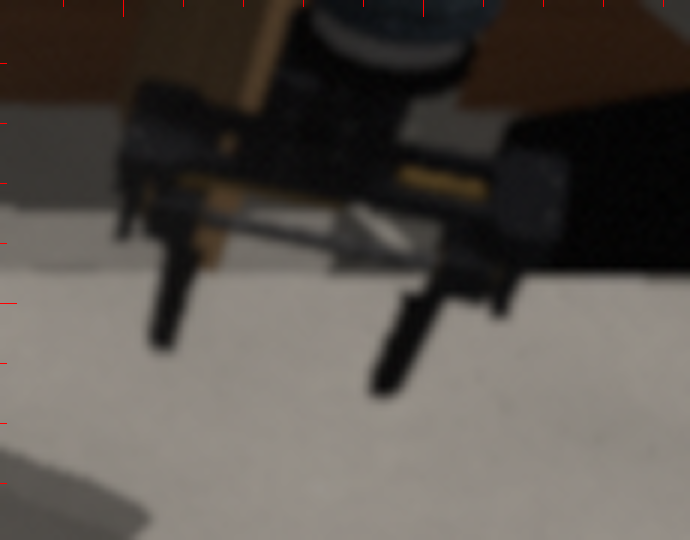

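```bash
for i in 1; do python3 -m handwheel '[{"jaw":0,"x":0,"y":0,"z":2,"ax":0,"ay":0,"az":0},{"jaw":0,"x":0,"y":0,"z":2,"ax":0,"ay":0,"az":0}]'; python3 -m handwheel '[{"jaw":0,"x":0,"y":0,"z":2,"ax":0,"ay":0,"az":0},{"jaw":0,"x":0,"y":0,"z":2,"ax":0,"ay":0,"az":0}]';  done
```

```text
clock: 6.68
tcp_pos: [0.5044, -0.1037, 0.0285]
tcp_rot: [-0.0, 0.622, 0.783, -0.0]
wrist_force: [0.1, -0.3, -0.5]
gripper_width: 0.0005
clock: 6.85
tcp_pos: [0.5043, -0.1036, 0.0265]
tcp_rot: [-0.0, 0.622, 0.783, -0.0]
wrist_force: [-0.1, 0.2, 0.3]
gripper_width: 0.0007
```

```bash
python3 -m handwheel '[{"jaw":0,"x":0,"y":0,"z":1,"ax":0,"ay":0,"az":0},{"jaw":0,"x":0,"y":0,"z":2,"ax":0,"ay":0,"az":0}]'; python3 - <<'E'
from h import *
if abs(r.get_state()['wrist_force'][2])>3: print('contact')
E

```

```text
clock: 7.02
tcp_pos: [0.5046, -0.1038, 0.0248]
tcp_rot: [0.0, 0.622, 0.783, -0.0]
wrist_force: [0.2, 0.3, -0.2]
gripper_width: 0.0003
```

```bash
python3 -m handwheel '[{"jaw":0,"x":0,"y":0,"z":1,"ax":0,"ay":0,"az":0},{"jaw":0,"x":0,"y":0,"z":2,"ax":0,"ay":0,"az":0}]'
```

```text
clock: 7.18
tcp_pos: [0.5047, -0.1038, 0.0237]
tcp_rot: [-0.0, 0.622, 0.783, -0.0]
wrist_force: [-7.6, 1.9, 19.6]
gripper_width: 0.0006
```

```bash
python3 -m handwheel '[{"jaw":0,"x":0,"y":0,"z":-15,"ax":0,"ay":0,"az":0},{"jaw":1,"x":0,"y":0,"z":-15,"ax":0,"ay":0,"az":0},{"jaw":1,"x":0,"y":0,"z":-15,"ax":0,"ay":0,"az":0},{"jaw":1,"x":0,"y":0,"z":-15,"ax":0,"ay":0,"az":0},{"jaw":1,"x":0,"y":0,"z":-15,"ax":0,"ay":0,"az":0},{"jaw":1,"x":0,"y":0,"z":-15,"ax":0,"ay":0,"az":0},{"jaw":1,"x":0,"y":0,"z":-15,"ax":0,"ay":0,"az":0},{"jaw":1,"x":0,"y":0,"z":-15,"ax":0,"ay":0,"az":0},{"jaw":1,"x":0,"y":0,"z":-15,"ax":0,"ay":0,"az":0},{"jaw":1,"x":0,"y":0,"z":-15,"ax":0,"ay":0,"az":0}]' 30; python3 - <<'E'
from h import *
go(.5041,-.1033,-.005,103)
E
```

```text
clock: 8.02
tcp_pos: [0.5046, -0.1037, 0.0377]
tcp_rot: [-0.0, 0.622, 0.783, -0.0]
wrist_force: [-0.3, 0.6, -0.1]
gripper_width: 0.0586
shift [ 0.5 -0.3 42.7] turn [-0.01 -0.    0.02] q [-0.43  0.27  1.88 -0.    1.   -2.23]
```

```bash
python3 -m handwheel '[{"jaw":0.75,"x":0,"y":0,"z":15,"ax":0,"ay":0,"az":0},{"jaw":0.75,"x":0,"y":0,"z":30,"ax":0,"ay":0,"az":0},{"jaw":0.75,"x":0,"y":0,"z":43,"ax":0,"ay":0,"az":0},{"jaw":0.75,"x":0,"y":0,"z":43,"ax":0,"ay":0,"az":0},{"jaw":0,"x":0,"y":0,"z":43,"ax":0,"ay":0,"az":0},{"jaw":0,"x":0,"y":0,"z":43,"ax":0,"ay":0,"az":0},{"jaw":0,"x":0,"y":0,"z":43,"ax":0,"ay":0,"az":0},{"jaw":0,"x":0,"y":0,"z":43,"ax":0,"ay":0,"az":0},{"jaw":0,"x":0,"y":0,"z":43,"ax":0,"ay":0,"az":0},{"jaw":0,"x":0,"y":0,"z":43,"ax":0,"ay":0,"az":0}]' 30
```

```text
clock: 8.85
tcp_pos: [0.5051, -0.1039, -0.0044]
tcp_rot: [0.001, 0.622, 0.783, 0.0]
wrist_force: [-0.4, 0.8, 3.9]
gripper_width: 0.0354
```

```bash
python3 -m handwheel '[{"jaw":0,"x":0,"y":0,"z":0,"ax":0,"ay":0,"az":0},{"jaw":0,"x":0,"y":0,"z":0,"ax":0,"ay":0,"az":0}]' 30;python3 - <<'E'
from h import *
p=optics.camera('wrist');save(p,'w5')
E
```

```text
clock: 9.02
tcp_pos: [0.5052, -0.1039, -0.0044]
tcp_rot: [0.001, 0.622, 0.783, 0.0]
wrist_force: [-1.7, 1.4, 6.2]
gripper_width: 0.0359
```

View pics/w5.png

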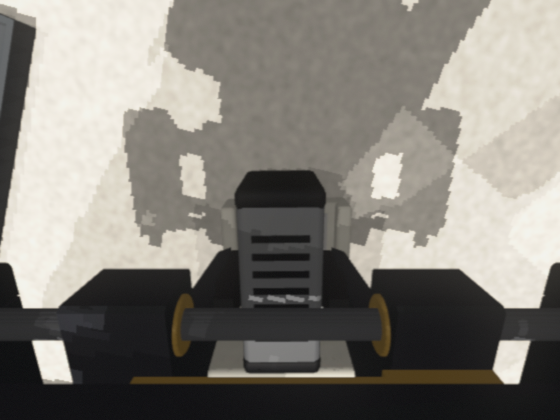

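```bash
python3 -m handwheel '[{"jaw":0,"x":0,"y":0,"z":-20,"ax":0,"ay":0,"az":0},{"jaw":0,"x":0,"y":0,"z":-50,"ax":0,"ay":0,"az":0},{"jaw":0,"x":0,"y":0,"z":-80,"ax":0,"ay":0,"az":0},{"jaw":0,"x":0,"y":0,"z":-80,"ax":0,"ay":0,"az":0}]' 30;python3 - <<'E'
from h import *
p=optics.camera('wrist');save(p,'w6')
go(.495,-.308,.075,81.35)
E
```

```text
clock: 9.4
tcp_pos: [0.5079, -0.1052, 0.0798]
tcp_rot: [0.004, 0.622, 0.783, 0.001]
wrist_force: [1.7, -0.1, -3.8]
gripper_width: 0.0359
shift [-195.4  -57.2    2.7] turn [ 0.3   0.16 21.67] q [-0.43  0.2   1.86 -0.    1.08 -2.23]
```

View pics/w6.png

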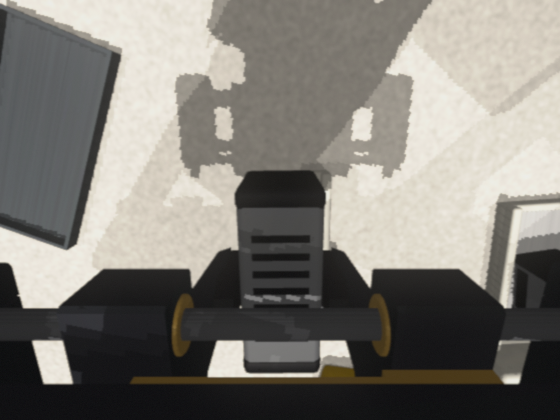

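```bash
python3 -m handwheel '[{"jaw":0,"x":-40,"y":-12,"z":3,"ax":0,"ay":0,"az":5},{"jaw":0,"x":-80,"y":-24,"z":3,"ax":0,"ay":0,"az":10},{"jaw":0,"x":-120,"y":-36,"z":3,"ax":0,"ay":0,"az":15},{"jaw":0,"x":-155,"y":-47,"z":3,"ax":0,"ay":0,"az":20},{"jaw":0,"x":-180,"y":-54,"z":3,"ax":0,"ay":0,"az":21.7},{"jaw":0,"x":-195,"y":-57,"z":3,"ax":0,"ay":0,"az":21.7},{"jaw":0,"x":-195,"y":-57,"z":3,"ax":0,"ay":0,"az":21.7},{"jaw":0,"x":-195,"y":-57,"z":3,"ax":0,"ay":0,"az":21.7}]' 30;python3 - <<'E'
from h import *
go(.495,-.308,-.014,81.35)
E
```

```text
clock: 10.12
tcp_pos: [0.4918, -0.3057, 0.0698]
tcp_rot: [-0.002, 0.759, 0.651, 0.0]
wrist_force: [-0.2, 0.5, -4.2]
gripper_width: 0.0355
shift [-2.   3.7 83.8] turn [-0.16 -0.14 -0.06] q [-0.76  0.34  1.69  0.    1.11 -2.18]
```

```bash
python3 -m handwheel '[{"jaw":0,"x":-2,"y":3,"z":35,"ax":0,"ay":0,"az":0},{"jaw":0,"x":-2,"y":3,"z":65,"ax":0,"ay":0,"az":0},{"jaw":0,"x":-2,"y":3,"z":78,"ax":0,"ay":0,"az":0},{"jaw":0,"x":-2,"y":3,"z":80,"ax":0,"ay":0,"az":0},{"jaw":0,"x":-2,"y":3,"z":80,"ax":0,"ay":0,"az":0}]' 30
```

```text
clock: 10.53
tcp_pos: [0.4951, -0.307, -0.0092]
tcp_rot: [-0.002, 0.758, 0.652, -0.0]
wrist_force: [-0.7, -0.3, -4.3]
gripper_width: 0.0359
```

```bash
python3 -m handwheel '[{"jaw":0,"x":0,"y":0,"z":2,"ax":0,"ay":0,"az":0},{"jaw":0,"x":0,"y":0,"z":4,"ax":0,"ay":0,"az":0},{"jaw":0,"x":0,"y":0,"z":6,"ax":0,"ay":0,"az":0},{"jaw":0,"x":0,"y":0,"z":6,"ax":0,"ay":0,"az":0}]' 30
```

```text
clock: 10.87
tcp_pos: [0.4961, -0.3094, -0.0134]
tcp_rot: [0.001, 0.759, 0.652, 0.0]
wrist_force: [-1.1, 0.5, -3.8]
gripper_width: 0.0359
```

```bash
python3 -m handwheel '[{"jaw":0,"x":0,"y":0,"z":1.5,"ax":0,"ay":0,"az":0},{"jaw":0,"x":0,"y":0,"z":1.5,"ax":0,"ay":0,"az":0},{"jaw":0.75,"x":0,"y":0,"z":1.5,"ax":0,"ay":0,"az":0},{"jaw":0.75,"x":0,"y":0,"z":1.5,"ax":0,"ay":0,"az":0},{"jaw":0.75,"x":0,"y":0,"z":1.5,"ax":0,"ay":0,"az":0},{"jaw":0.75,"x":0,"y":0,"z":1.5,"ax":0,"ay":0,"az":0},{"jaw":0.75,"x":0,"y":0,"z":-20,"ax":0,"ay":0,"az":0},{"jaw":0.75,"x":0,"y":0,"z":-60,"ax":0,"ay":0,"az":0},{"jaw":0.75,"x":0,"y":0,"z":-100,"ax":0,"ay":0,"az":0},{"jaw":0.75,"x":0,"y":0,"z":-100,"ax":0,"ay":0,"az":0}]' 30;python3 - <<'E'
from h import *
p=optics.camera('wrist');save(p,'w7')
print(r.get_state()['gripper_width'])
go(.522,.1283,.08,22.5+90)
E
```

```text
clock: 11.7
tcp_pos: [0.5, -0.3129, 0.0945]
tcp_rot: [0.007, 0.758, 0.652, 0.001]
wrist_force: [1.7, -0.5, 1.1]
gripper_width: 0.066
0.06617236535062504
shift [438.7 -43.5   8.3] turn [  0.38   0.46 -31.17] q [-0.76  0.32  1.67  0.    1.14 -2.18]
```

View pics/w7.png

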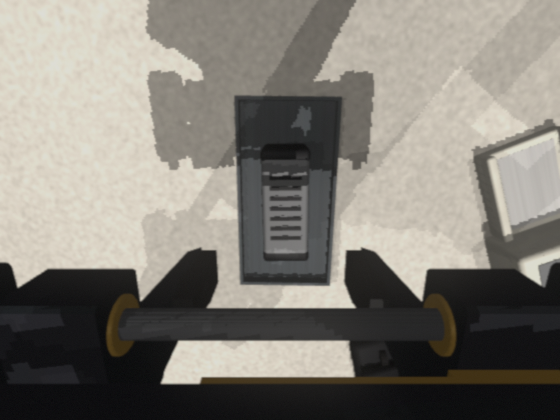

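```bash
python3 -m handwheel '[{"jaw":0.75,"x":439,"y":-44,"z":-20,"ax":0,"ay":0,"az":-31},{"jaw":0.75,"x":439,"y":-44,"z":-20,"ax":0,"ay":0,"az":-31},{"jaw":0.75,"x":439,"y":-44,"z":-20,"ax":0,"ay":0,"az":-31},{"jaw":0.75,"x":439,"y":-44,"z":-20,"ax":0,"ay":0,"az":-31},{"jaw":0.75,"x":439,"y":-44,"z":-20,"ax":0,"ay":0,"az":-31},{"jaw":0.75,"x":439,"y":-44,"z":-20,"ax":0,"ay":0,"az":-31},{"jaw":0.75,"x":439,"y":-44,"z":-20,"ax":0,"ay":0,"az":-31},{"jaw":0.75,"x":439,"y":-44,"z":-20,"ax":0,"ay":0,"az":-31},{"jaw":0.75,"x":439,"y":-44,"z":-20,"ax":0,"ay":0,"az":-31},{"jaw":0.75,"x":439,"y":-44,"z":-20,"ax":0,"ay":0,"az":-31}]' 30;python3 -m handwheel '[{"jaw":0.75,"x":0,"y":0,"z":0,"ax":0,"ay":0,"az":0}]'; python3 - <<'E'
from h import *
go(.522,.1283,.08,22.5+90)
E
```

```text
clock: 12.58
tcp_pos: [0.5162, 0.1087, 0.1039]
tcp_rot: [-0.001, 0.557, 0.831, -0.0]
wrist_force: [0.9, 0.3, -0.7]
gripper_width: 0.066
clock: 12.67
tcp_pos: [0.5161, 0.1133, 0.1042]
tcp_rot: [-0.001, 0.554, 0.832, 0.001]
wrist_force: [0.6, -0.3, -0.6]
gripper_width: 0.0661
shift [11.5 11.3 24.2] turn [ 0.02 -0.14  0.16] q [-0.01  0.19  1.81  0.    1.14 -1.98]
```

```bash
python3 -m handwheel '[{"jaw":0.75,"x":11,"y":11,"z":24,"ax":0,"ay":0,"az":0},{"jaw":0.75,"x":11,"y":11,"z":24,"ax":0,"ay":0,"az":0},{"jaw":0.75,"x":11,"y":11,"z":24,"ax":0,"ay":0,"az":0}]'; python3 - <<'E'
from h import *
p=optics.camera('wrist');save(p,'w8');np.save('w8.npy',p,allow_pickle=True)
import pickle
over(p,'w8o',pickle.load(open('res.pkl','rb')),180,100,380,300,3)
go(.522,.1283,-.005,22.5+90)
E
```

```text
clock: 12.92
tcp_pos: [0.5212, 0.121, 0.0788]
tcp_rot: [-0.002, 0.556, 0.831, -0.001]
wrist_force: [-0.7, 0.5, 0.4]
gripper_width: 0.0659
shift [ 7.2  3.1 84.8] turn [-0.15 -0.04 -0.17] q [ 0.01  0.24  1.8  -0.    1.1  -1.96]
```

View pics/w8o.png

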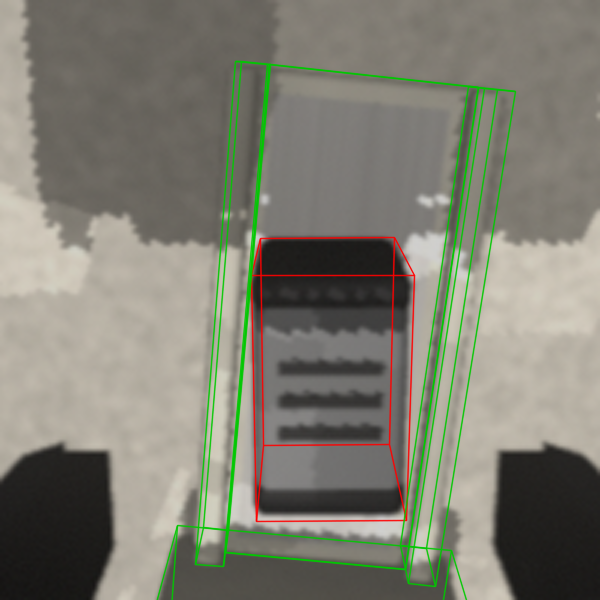

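```bash
python3 -m handwheel '[{"jaw":0.75,"x":6,"y":3,"z":20,"ax":0,"ay":0,"az":0},{"jaw":0.75,"x":6,"y":3,"z":55,"ax":0,"ay":0,"az":0},{"jaw":0.75,"x":6,"y":3,"z":80,"ax":0,"ay":0,"az":0},{"jaw":0.75,"x":6,"y":3,"z":85,"ax":0,"ay":0,"az":0},{"jaw":0.75,"x":6,"y":3,"z":85,"ax":0,"ay":0,"az":0}]'; python3 -m handwheel '[{"jaw":0,"x":0,"y":0,"z":0,"ax":0,"ay":0,"az":0},{"jaw":0,"x":0,"y":0,"z":0,"ax":0,"ay":0,"az":0},{"jaw":0,"x":0,"y":0,"z":0,"ax":0,"ay":0,"az":0},{"jaw":0,"x":0,"y":0,"z":0,"ax":0,"ay":0,"az":0},{"jaw":0,"x":0,"y":0,"z":0,"ax":0,"ay":0,"az":0},{"jaw":0,"x":0,"y":0,"z":0,"ax":0,"ay":0,"az":0},{"jaw":0,"x":0,"y":0,"z":0,"ax":0,"ay":0,"az":0}]' 30; python3 - <<'E'
from h import *
go(.522,.1283,-.005,22.5+90)
p=optics.camera('wrist');save(p,'w9')
E
```

```text
clock: 13.38
tcp_pos: [0.5222, 0.1265, -0.0054]
tcp_rot: [-0.001, 0.558, 0.83, -0.001]
wrist_force: [0.0, 0.2, 0.7]
gripper_width: 0.0661
clock: 13.97
tcp_pos: [0.5245, 0.1279, -0.0031]
tcp_rot: [0.001, 0.557, 0.831, 0.001]
wrist_force: [-1.4, 0.5, 6.1]
gripper_width: 0.0356
shift [ 1.3 -2.2  1.9] turn [ 0.1   0.03 -0.17] q [ 0.02  0.38  1.83  0.    0.93 -1.94]
```

View pics/w9.png

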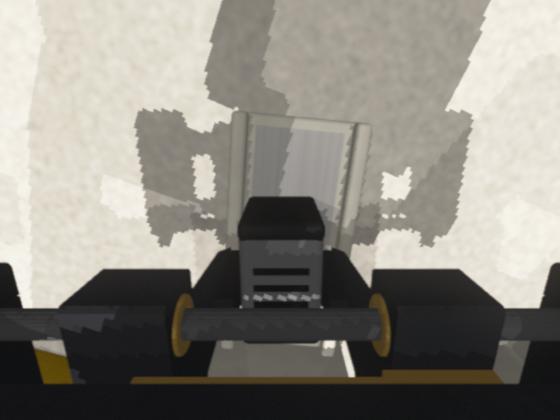

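```bash
python3 -m handwheel '[{"jaw":0,"x":0,"y":0,"z":-20,"ax":0,"ay":0,"az":0},{"jaw":0,"x":0,"y":0,"z":-55,"ax":0,"ay":0,"az":0},{"jaw":0,"x":0,"y":0,"z":-90,"ax":0,"ay":0,"az":0},{"jaw":0,"x":-30,"y":-10,"z":-90,"ax":0,"ay":0,"az":3},{"jaw":0,"x":-65,"y":-35,"z":-90,"ax":0,"ay":0,"az":8},{"jaw":0,"x":-65,"y":-35,"z":-90,"ax":0,"ay":0,"az":8},{"jaw":0,"x":-65,"y":-35,"z":-90,"ax":0,"ay":0,"az":8}]'; python3 - <<'E'
from h import *
import pickle
R=pickle.load(open('res.pkl','rb'))
p=optics.camera('wrist');save(p,'w10');over(p,'w10o',[R[1]],0,100,250,300,3.2);np.save('w10.npy',p,allow_pickle=True)
t=optics.camera('top');over(t,'t10o',[R[1]],280,180,360,280,6)
crop(p,'w10c',0,100,250,300,3.2)
E
```

```text
clock: 14.6
tcp_pos: [0.5152, 0.0526, 0.0855]
tcp_rot: [-0.0, 0.615, 0.789, -0.0]
wrist_force: [-0.4, 0.8, -2.5]
gripper_width: 0.0356
```

View pics/w10o.png

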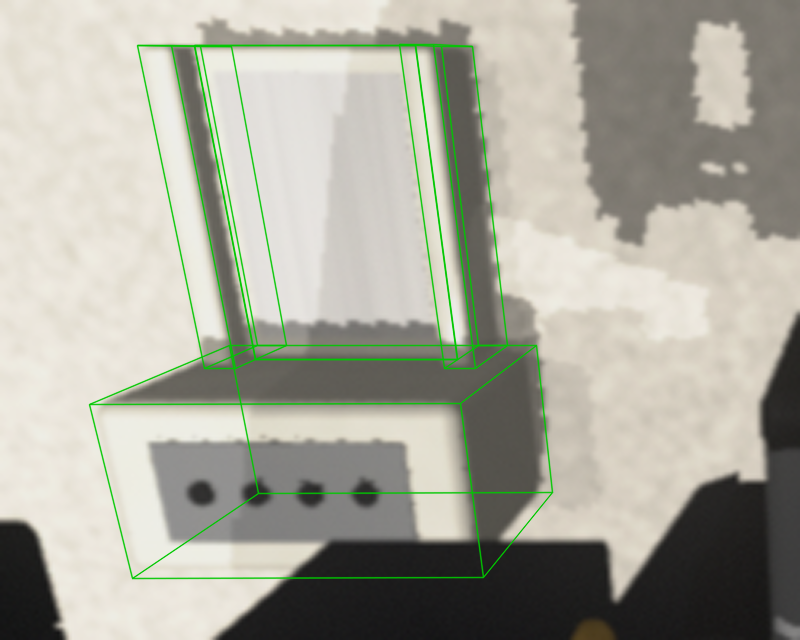

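View pics/t10o.png

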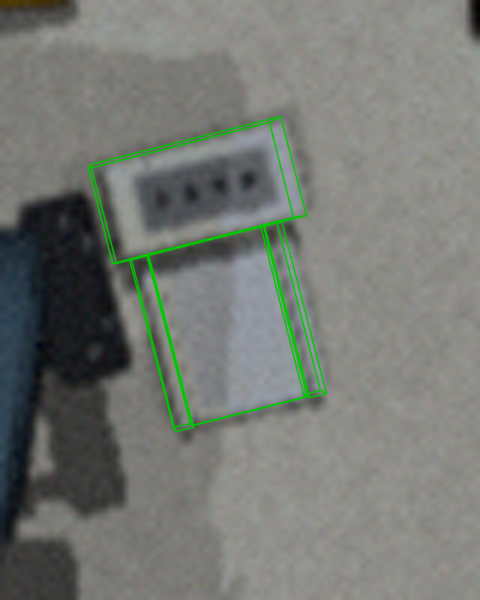

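```bash
python3 - <<'E'
from h import *
go(.517,-.0966,.07,14.3+90)
E
```

```text
shift [-146.8  -35.9   15.2] turn [-0.04 -0.04  0.01] q [-0.12  0.2   1.85  0.    1.1  -1.94]
```

```bash
python3 -m handwheel '[{"jaw":0,"x":-40,"y":-10,"z":0,"ax":0,"ay":0,"az":0},{"jaw":0,"x":-80,"y":-20,"z":0,"ax":0,"ay":0,"az":0},{"jaw":0,"x":-115,"y":-28,"z":5,"ax":0,"ay":0,"az":0},{"jaw":0,"x":-140,"y":-34,"z":15,"ax":0,"ay":0,"az":0},{"jaw":0,"x":-147,"y":-36,"z":15,"ax":0,"ay":0,"az":0},{"jaw":0,"x":-147,"y":-36,"z":15,"ax":0,"ay":0,"az":0},{"jaw":0,"x":-147,"y":-36,"z":15,"ax":0,"ay":0,"az":0}]'; python3 - <<'E'
from h import *
import pickle
R=pickle.load(open('res.pkl','rb'))
go(.517,-.0966,-.002,14.3+90)
p=optics.camera('wrist');over(p,'w11o',[R[1]],150,100,400,300,3)
E
```

```text
clock: 15.28
tcp_pos: [0.5173, -0.0958, 0.0703]
tcp_rot: [-0.001, 0.613, 0.79, 0.0]
wrist_force: [0.8, 0.2, -2.9]
gripper_width: 0.0356
shift [-0.8 -0.4 72.3] turn [-0.04 -0.08  0.04] q [-0.41  0.24  1.83  0.    1.07 -2.23]
```

View pics/w11o.png

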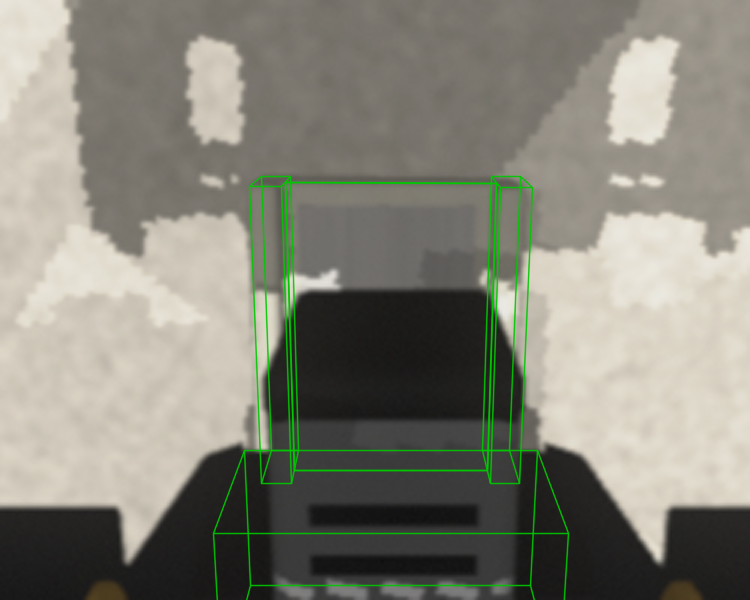

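```bash
python3 -m handwheel '[{"jaw":0,"x":-1,"y":0,"z":25,"ax":0,"ay":0,"az":0},{"jaw":0,"x":-1,"y":0,"z":50,"ax":0,"ay":0,"az":0},{"jaw":0,"x":-1,"y":0,"z":64,"ax":0,"ay":0,"az":0},{"jaw":0,"x":-1,"y":0,"z":68,"ax":0,"ay":0,"az":0},{"jaw":0,"x":-1,"y":0,"z":71,"ax":0,"ay":0,"az":0},{"jaw":0,"x":-1,"y":0,"z":72,"ax":0,"ay":0,"az":0},{"jaw":0,"x":-1,"y":0,"z":73,"ax":0,"ay":0,"az":0},{"jaw":0,"x":-1,"y":0,"z":73,"ax":0,"ay":0,"az":0}]'
```

```text
clock: 16.0
tcp_pos: [0.5186, -0.098, -0.0013]
tcp_rot: [0.001, 0.613, 0.79, 0.0]
wrist_force: [0.1, 0.5, -2.3]
gripper_width: 0.0355
```

```bash
python3 -m handwheel '[{"jaw":0,"x":0,"y":0,"z":1,"ax":0,"ay":0,"az":0},{"jaw":0,"x":0,"y":0,"z":2,"ax":0,"ay":0,"az":0},{"jaw":0,"x":0,"y":0,"z":2,"ax":0,"ay":0,"az":0}]'
```

```text
clock: 16.25
tcp_pos: [0.5184, -0.0983, -0.0031]
tcp_rot: [0.001, 0.614, 0.79, 0.0]
wrist_force: [-2.1, 0.5, 5.5]
gripper_width: 0.0358
```

Contact; release and lift.

```bash
python3 -m handwheel '[{"jaw":0.75,"x":0,"y":0,"z":0,"ax":0,"ay":0,"az":0},{"jaw":0.75,"x":0,"y":0,"z":0,"ax":0,"ay":0,"az":0},{"jaw":0.75,"x":0,"y":0,"z":0,"ax":0,"ay":0,"az":0},{"jaw":0.75,"x":0,"y":0,"z":0,"ax":0,"ay":0,"az":0},{"jaw":0.75,"x":0,"y":0,"z":-25,"ax":0,"ay":0,"az":0},{"jaw":0.75,"x":0,"y":0,"z":-60,"ax":0,"ay":0,"az":0},{"jaw":0.75,"x":0,"y":0,"z":-100,"ax":0,"ay":0,"az":0},{"jaw":0.75,"x":0,"y":0,"z":-100,"ax":0,"ay":0,"az":0}]'; python3 - <<'E'
from h import *
import pickle
R=pickle.load(open('res.pkl','rb'))
p=optics.camera('wrist');save(p,'w12');np.save('w12.npy',p,allow_pickle=True)
over(p,'w12o',[R[1],('pack','short',.5155,-.097,14.3,.014)],180,100,380,300,3)
go(.4844,.353,.08,-17.1+90)
E
```

```text
clock: 16.92
tcp_pos: [0.5226, -0.1, 0.1033]
tcp_rot: [0.006, 0.613, 0.79, 0.002]
wrist_force: [2.0, -0.2, 0.2]
gripper_width: 0.0663
shift [447.6  76.2  18.3] turn [ 0.5   0.2  31.42] q [-0.41  0.19  1.81 -0.    1.12 -2.23]
```

View pics/w12o.png

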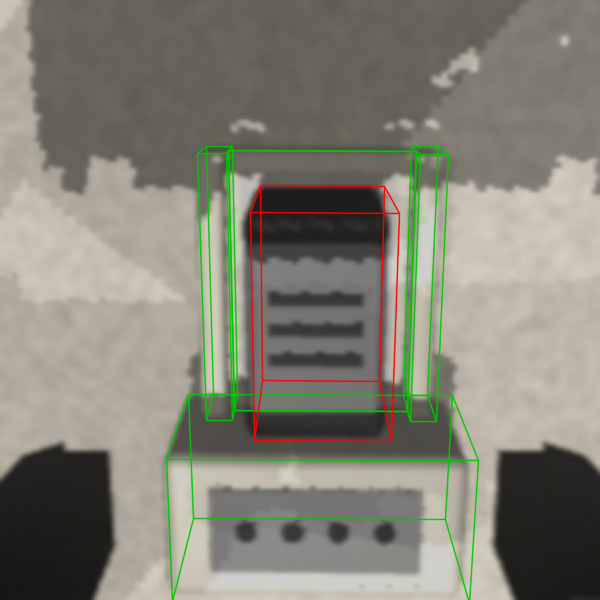

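```bash
python3 -m handwheel '[{"jaw":0.75,"x":448,"y":76,"z":10,"ax":0,"ay":0,"az":31.4},{"jaw":0.75,"x":448,"y":76,"z":10,"ax":0,"ay":0,"az":31.4},{"jaw":0.75,"x":448,"y":76,"z":10,"ax":0,"ay":0,"az":31.4},{"jaw":0.75,"x":448,"y":76,"z":10,"ax":0,"ay":0,"az":31.4},{"jaw":0.75,"x":448,"y":76,"z":10,"ax":0,"ay":0,"az":31.4},{"jaw":0.75,"x":448,"y":76,"z":10,"ax":0,"ay":0,"az":31.4},{"jaw":0.75,"x":448,"y":76,"z":10,"ax":0,"ay":0,"az":31.4},{"jaw":0.75,"x":448,"y":76,"z":10,"ax":0,"ay":0,"az":31.4},{"jaw":0.75,"x":448,"y":76,"z":10,"ax":0,"ay":0,"az":31.4},{"jaw":0.75,"x":448,"y":76,"z":10,"ax":0,"ay":0,"az":31.4}]'; python3 - <<'E'
from h import *
go(.4844,.353,.08,-17.1+90)
E
```

```text
clock: 17.8
tcp_pos: [0.4837, 0.3029, 0.0855]
tcp_rot: [-0.0, 0.804, 0.594, -0.001]
wrist_force: [1.1, -0.6, 0.4]
gripper_width: 0.0661
shift [ 48.1 -14.    5.5] turn [-0.08  0.06  0.01] q [ 0.35  0.3   1.71 -0.    1.13 -0.92]
```

```bash
python3 -m handwheel '[{"jaw":0.75,"x":30,"y":-8,"z":0,"ax":0,"ay":0,"az":0},{"jaw":0.75,"x":48,"y":-14,"z":0,"ax":0,"ay":0,"az":0},{"jaw":0.75,"x":48,"y":-14,"z":0,"ax":0,"ay":0,"az":0},{"jaw":0.75,"x":48,"y":-14,"z":0,"ax":0,"ay":0,"az":0}]'; python3 - <<'E'
from h import *
import pickle
R=pickle.load(open('res.pkl','rb'))
p=optics.camera('wrist');save(p,'w13');np.save('w13.npy',p,allow_pickle=True)
over(p,'w13o',R[4:6],180,80,380,310,2.6)
go(.4844,.353,-.004,-17.1+90)
E
```

```text
clock: 18.13
tcp_pos: [0.4846, 0.3515, 0.0854]
tcp_rot: [-0.0, 0.804, 0.595, -0.001]
wrist_force: [0.4, -0.0, -1.1]
gripper_width: 0.066
shift [ 2.4 -1.  89.5] turn [-0.08  0.11  0.06] q [ 0.43  0.36  1.64 -0.    1.15 -0.85]
```

View pics/w13o.png

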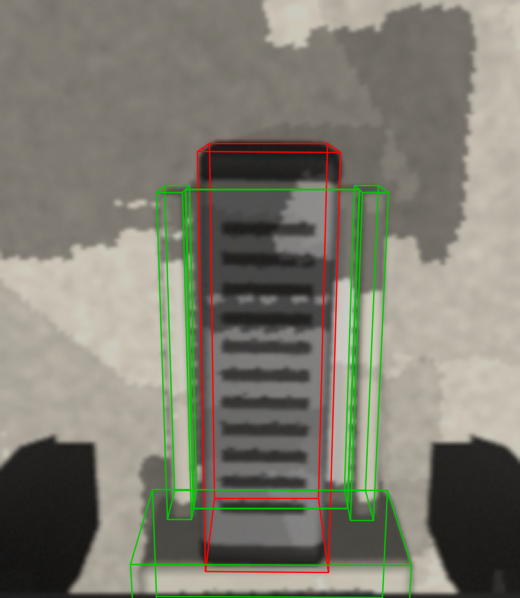

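```bash
python3 -m handwheel '[{"jaw":0.75,"x":1.5,"y":-1,"z":30,"ax":0,"ay":0,"az":0},{"jaw":0.75,"x":1.5,"y":-1,"z":60,"ax":0,"ay":0,"az":0},{"jaw":0.75,"x":1.5,"y":-1,"z":84,"ax":0,"ay":0,"az":0},{"jaw":0.75,"x":1.5,"y":-1,"z":90,"ax":0,"ay":0,"az":0},{"jaw":0.75,"x":1.5,"y":-1,"z":90,"ax":0,"ay":0,"az":0}]'; python3 -m handwheel '[{"jaw":0,"x":0,"y":0,"z":0,"ax":0,"ay":0,"az":0},{"jaw":0,"x":0,"y":0,"z":0,"ax":0,"ay":0,"az":0},{"jaw":0,"x":0,"y":0,"z":0,"ax":0,"ay":0,"az":0},{"jaw":0,"x":0,"y":0,"z":0,"ax":0,"ay":0,"az":0},{"jaw":0,"x":0,"y":0,"z":0,"ax":0,"ay":0,"az":0},{"jaw":0,"x":0,"y":0,"z":0,"ax":0,"ay":0,"az":0},{"jaw":0,"x":0,"y":0,"z":0,"ax":0,"ay":0,"az":0}]' 35; python3 - <<'E'
from h import *
go(.4844,.353,-.004,-17.1+90)
E
```

```text
clock: 18.6
tcp_pos: [0.4835, 0.3505, -0.0055]
tcp_rot: [-0.0, 0.805, 0.594, -0.003]
wrist_force: [-0.9, 0.6, -0.4]
gripper_width: 0.0661
clock: 19.18
tcp_pos: [0.486, 0.3529, -0.0018]
tcp_rot: [0.0, 0.804, 0.594, 0.001]
wrist_force: [-1.4, -2.6, 6.9]
gripper_width: 0.0356
shift [-0.4 -1.5  2.2] turn [ 0.08 -0.03  0.03] q [ 0.43  0.49  1.66 -0.    0.99 -0.84]
```

```bash
python3 -m handwheel '[{"jaw":0,"x":0,"y":0,"z":-20,"ax":0,"ay":0,"az":0},{"jaw":0,"x":0,"y":0,"z":-55,"ax":0,"ay":0,"az":0},{"jaw":0,"x":0,"y":0,"z":-90,"ax":0,"ay":0,"az":0},{"jaw":0,"x":-20,"y":0,"z":-95,"ax":0,"ay":0,"az":-3},{"jaw":0,"x":-50,"y":-5,"z":-95,"ax":0,"ay":0,"az":-8},{"jaw":0,"x":-70,"y":-5,"z":-95,"ax":0,"ay":0,"az":-15},{"jaw":0,"x":-70,"y":-5,"z":-95,"ax":0,"ay":0,"az":-15},{"jaw":0,"x":-70,"y":-5,"z":-95,"ax":0,"ay":0,"az":-15}]'; python3 - <<'E'
from h import *
import pickle
R=pickle.load(open('res.pkl','rb'))
p=optics.camera('wrist');save(p,'w14');np.save('w14.npy',p,allow_pickle=True)
over(p,'w14o',[R[3],R[5]],0,60,560,320,1.4)
t=optics.camera('top');over(t,'t14o',[R[3],R[1],R[5],R[6]],130,170,430,290,2.6)
go(.52,.1314,.085,16.56+90)
E
```

```text
clock: 19.85
tcp_pos: [0.459, 0.2867, 0.0914]
tcp_rot: [-0.0, 0.721, 0.693, -0.001]
wrist_force: [-0.1, 1.2, -4.0]
gripper_width: 0.0358
shift [-154.    66.     6.6] turn [ -0.    -0.02 -18.75] q [ 0.34  0.24  1.78  0.    1.12 -1.19]
```

View pics/w14o.png

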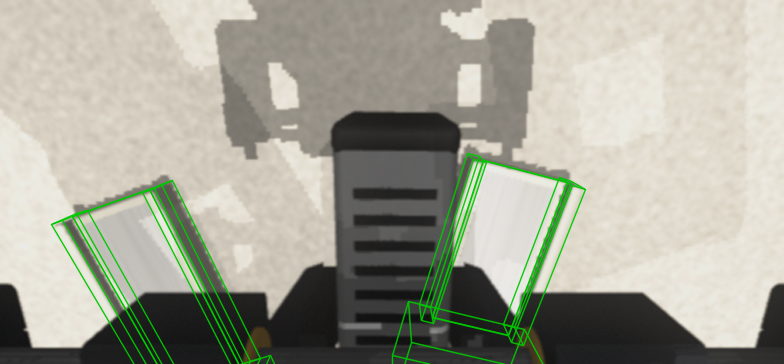

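View pics/t14o.png

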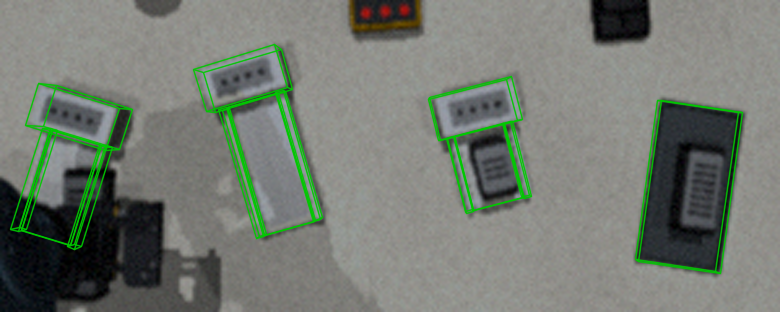

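```bash
python3 -m handwheel '[{"jaw":0,"x":-35,"y":15,"z":0,"ax":0,"ay":0,"az":-5},{"jaw":0,"x":-70,"y":30,"z":0,"ax":0,"ay":0,"az":-11},{"jaw":0,"x":-105,"y":45,"z":0,"ax":0,"ay":0,"az":-16},{"jaw":0,"x":-135,"y":58,"z":5,"ax":0,"ay":0,"az":-18.75},{"jaw":0,"x":-154,"y":66,"z":7,"ax":0,"ay":0,"az":-18.75},{"jaw":0,"x":-154,"y":66,"z":7,"ax":0,"ay":0,"az":-18.75},{"jaw":0,"x":-154,"y":66,"z":7,"ax":0,"ay":0,"az":-18.75},{"jaw":0,"x":-154,"y":66,"z":7,"ax":0,"ay":0,"az":-18.75}]'; python3 - <<'E'
from h import *
import pickle
R=pickle.load(open('res.pkl','rb'))
p=optics.camera('wrist');over(p,'w15o',[R[3]],150,80,400,310,2.4)
go(.52,.131,-.001,16.56+90)
E
```

```text
clock: 20.62
tcp_pos: [0.5201, 0.132, 0.0846]
tcp_rot: [-0.0, 0.597, 0.802, 0.0]
wrist_force: [-0.6, -0.1, -5.6]
gripper_width: 0.0354
shift [-1.4 -0.3 85.7] turn [-0.02 -0.04  0.14] q [ 0.03  0.23  1.8   0.    1.11 -1.83]
```

View pics/w15o.png

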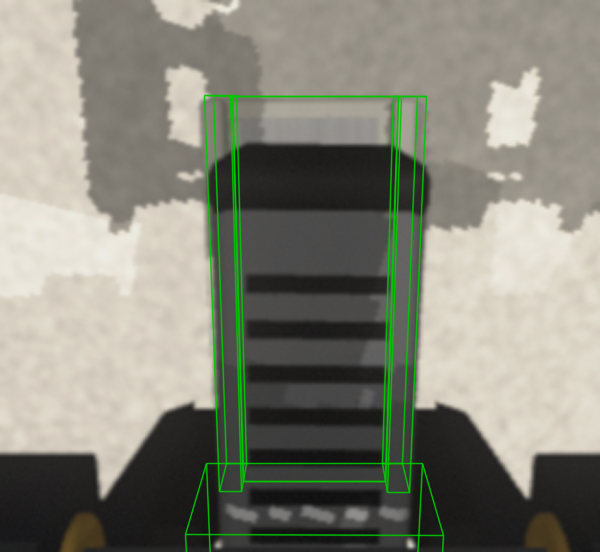

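```bash
python3 -m handwheel '[{"jaw":0,"x":-1.5,"y":0,"z":30,"ax":0,"ay":0,"az":0},{"jaw":0,"x":-1.5,"y":0,"z":60,"ax":0,"ay":0,"az":0},{"jaw":0,"x":-1.5,"y":0,"z":76,"ax":0,"ay":0,"az":0},{"jaw":0,"x":-1.5,"y":0,"z":81,"ax":0,"ay":0,"az":0},{"jaw":0,"x":-1.5,"y":0,"z":84,"ax":0,"ay":0,"az":0},{"jaw":0,"x":-1.5,"y":0,"z":85,"ax":0,"ay":0,"az":0},{"jaw":0,"x":-1.5,"y":0,"z":86,"ax":0,"ay":0,"az":0},{"jaw":0,"x":-1.5,"y":0,"z":86,"ax":0,"ay":0,"az":0}]'
```

```text
clock: 21.33
tcp_pos: [0.5218, 0.13, 0.0001]
tcp_rot: [0.001, 0.597, 0.802, 0.001]
wrist_force: [0.1, 0.2, -4.5]
gripper_width: 0.0357
```

```bash
python3 -m handwheel '[{"jaw":0,"x":0,"y":0,"z":1,"ax":0,"ay":0,"az":0},{"jaw":0,"x":0,"y":0,"z":2,"ax":0,"ay":0,"az":0},{"jaw":0,"x":0,"y":0,"z":2,"ax":0,"ay":0,"az":0}]'
```

```text
clock: 21.58
tcp_pos: [0.5216, 0.1298, -0.0018]
tcp_rot: [0.001, 0.597, 0.802, 0.001]
wrist_force: [-2.2, -0.7, 2.9]
gripper_width: 0.0362
```

Contact; release, lift.

```bash
python3 -m handwheel '[{"jaw":0.75,"x":0,"y":0,"z":0.5,"ax":0,"ay":0,"az":0},{"jaw":0.75,"x":0,"y":0,"z":0.5,"ax":0,"ay":0,"az":0},{"jaw":0.75,"x":0,"y":0,"z":0.5,"ax":0,"ay":0,"az":0},{"jaw":0.75,"x":0,"y":0,"z":0.5,"ax":0,"ay":0,"az":0},{"jaw":0.75,"x":0,"y":0,"z":-25,"ax":0,"ay":0,"az":0},{"jaw":0.75,"x":0,"y":0,"z":-60,"ax":0,"ay":0,"az":0},{"jaw":0.75,"x":0,"y":0,"z":-100,"ax":0,"ay":0,"az":0},{"jaw":0.75,"x":0,"y":0,"z":-100,"ax":0,"ay":0,"az":0}]'; python3 - <<'E'
from h import *
import pickle
R=pickle.load(open('res.pkl','rb'))
p=optics.camera('wrist');save(p,'w16')
over(p,'w16o',[R[3],('pack','long',.5182,.1314,16.56,.014)],180,80,380,310,2.6)
go(.495,-.308,.09,81.35)
E
```

```text
clock: 22.25
tcp_pos: [0.526, 0.13, 0.1045]
tcp_rot: [0.005, 0.597, 0.802, 0.004]
wrist_force: [2.0, -0.4, 0.4]
gripper_width: 0.0657
shift [-410.9 -154.    11.2] turn [ 0.54  0.03 25.32] q [ 0.02  0.21  1.79 -0.    1.13 -1.84]
```

View pics/w16o.png

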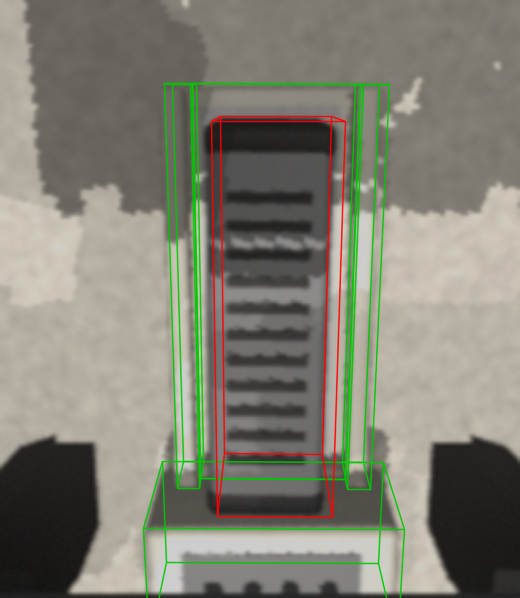

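```bash
python3 -m handwheel '[{"jaw":0.75,"x":-411,"y":-154,"z":0,"ax":0,"ay":0,"az":25.3},{"jaw":0.75,"x":-411,"y":-154,"z":0,"ax":0,"ay":0,"az":25.3},{"jaw":0.75,"x":-411,"y":-154,"z":0,"ax":0,"ay":0,"az":25.3},{"jaw":0.75,"x":-411,"y":-154,"z":0,"ax":0,"ay":0,"az":25.3},{"jaw":0.75,"x":-411,"y":-154,"z":0,"ax":0,"ay":0,"az":25.3},{"jaw":0.75,"x":-411,"y":-154,"z":0,"ax":0,"ay":0,"az":25.3},{"jaw":0.75,"x":-411,"y":-154,"z":0,"ax":0,"ay":0,"az":25.3},{"jaw":0.75,"x":-411,"y":-154,"z":0,"ax":0,"ay":0,"az":25.3},{"jaw":0.75,"x":-411,"y":-154,"z":0,"ax":0,"ay":0,"az":25.3},{"jaw":0.75,"x":-411,"y":-154,"z":0,"ax":0,"ay":0,"az":25.3}]'; python3 -m handwheel '[{"jaw":0.75,"x":0,"y":0,"z":0,"ax":0,"ay":0,"az":0},{"jaw":0.75,"x":0,"y":0,"z":0,"ax":0,"ay":0,"az":0}]'; python3 - <<'E'
from h import *
go(.495,-.308,.09,81.35)
E
```

```text
clock: 23.13
tcp_pos: [0.4914, -0.2876, 0.0956]
tcp_rot: [-0.001, 0.758, 0.652, -0.0]
wrist_force: [1.4, 0.1, 0.3]
gripper_width: 0.0659
clock: 23.3
tcp_pos: [0.4914, -0.2877, 0.0955]
tcp_rot: [-0.001, 0.76, 0.65, -0.0]
wrist_force: [-0.5, 0.9, -0.6]
gripper_width: 0.0661
shift [-19.5   6.7   5.5] turn [-0.08 -0.06 -0.22] q [-0.74  0.29  1.71  0.    1.15 -2.15]
```

```bash
python3 -m handwheel '[{"jaw":0.75,"x":-19.5,"y":6.5,"z":5,"ax":0,"ay":0,"az":0},{"jaw":0.75,"x":-19.5,"y":6.5,"z":5,"ax":0,"ay":0,"az":0},{"jaw":0.75,"x":-19.5,"y":6.5,"z":5,"ax":0,"ay":0,"az":0}]'; python3 - <<'E'
from h import *
import pickle
R=pickle.load(open('res.pkl','rb'))
p=optics.camera('wrist');save(p,'w17');np.save('w17.npy',p,allow_pickle=True)
over(p,'w17o',[R[6],('pack','medium',.495,-.308,-8.65,.003)],180,80,380,310,2.6)
go(.495,-.308,-.013,81.35)
E
```

```text
clock: 23.55
tcp_pos: [0.4956, -0.3047, 0.0908]
tcp_rot: [-0.001, 0.758, 0.652, 0.0]
wrist_force: [-0.2, -0.5, 0.3]
gripper_width: 0.0657
shift [ -3.9  -0.  104.1] turn [-0.09 -0.09  0.07] q [-0.75  0.32  1.68  0.    1.15 -2.18]
```

View pics/w17o.png

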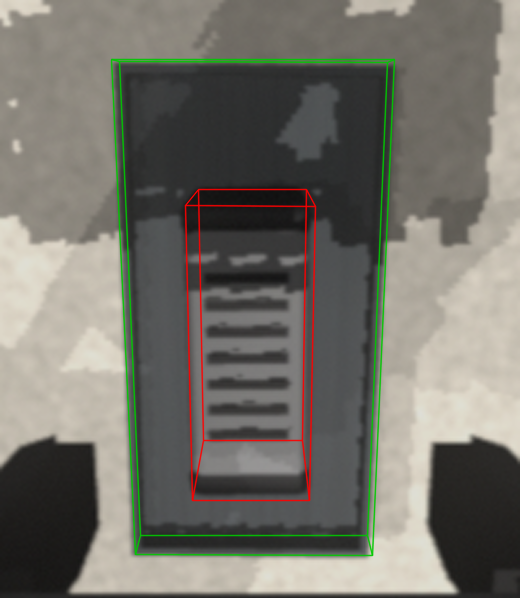

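```bash
python3 -m handwheel '[{"jaw":0.75,"x":-4.5,"y":0,"z":30,"ax":0,"ay":0,"az":0},{"jaw":0.75,"x":-4.5,"y":0,"z":65,"ax":0,"ay":0,"az":0},{"jaw":0.75,"x":-4.5,"y":0,"z":95,"ax":0,"ay":0,"az":0},{"jaw":0.75,"x":-4.5,"y":0,"z":105,"ax":0,"ay":0,"az":0},{"jaw":0.75,"x":-4.5,"y":0,"z":105,"ax":0,"ay":0,"az":0},{"jaw":0.75,"x":-4.5,"y":0,"z":105,"ax":0,"ay":0,"az":0}]'; python3 -m handwheel '[{"jaw":0,"x":0,"y":0,"z":0,"ax":0,"ay":0,"az":0},{"jaw":0,"x":0,"y":0,"z":0,"ax":0,"ay":0,"az":0},{"jaw":0,"x":0,"y":0,"z":0,"ax":0,"ay":0,"az":0},{"jaw":0,"x":0,"y":0,"z":0,"ax":0,"ay":0,"az":0},{"jaw":0,"x":0,"y":0,"z":0,"ax":0,"ay":0,"az":0},{"jaw":0,"x":0,"y":0,"z":0,"ax":0,"ay":0,"az":0},{"jaw":0,"x":0,"y":0,"z":0,"ax":0,"ay":0,"az":0}]' 30
```

```text
clock: 24.1
tcp_pos: [0.4957, -0.3099, -0.0126]
tcp_rot: [-0.0, 0.758, 0.652, 0.0]
wrist_force: [0.2, -0.5, 0.2]
gripper_width: 0.0662
clock: 24.68
tcp_pos: [0.4959, -0.3108, -0.0121]
tcp_rot: [0.0, 0.758, 0.652, 0.0]
wrist_force: [0.7, 2.6, 7.7]
gripper_width: 0.0356
```

```bash
python3 -m handwheel '[{"jaw":0,"x":0,"y":0,"z":-20,"ax":0,"ay":0,"az":0},{"jaw":0,"x":0,"y":0,"z":-60,"ax":0,"ay":0,"az":0},{"jaw":0,"x":0,"y":0,"z":-100,"ax":0,"ay":0,"az":0},{"jaw":0,"x":0,"y":0,"z":-115,"ax":0,"ay":0,"az":0},{"jaw":0,"x":0,"y":0,"z":-115,"ax":0,"ay":0,"az":0}]'; python3 - <<'E'
from h import *
go(.4934,.3517,.09,-17+90)
p=optics.camera('wrist');save(p,'w18')
E
```

```text
clock: 25.1
tcp_pos: [0.4976, -0.313, 0.1065]
tcp_rot: [0.004, 0.758, 0.652, 0.0]
wrist_force: [2.0, -1.3, -4.1]
gripper_width: 0.0356
shift [ 656.6 -104.    12.6] turn [0.4  0.25 8.37] q [-0.76  0.3   1.66 -0.    1.17 -2.18]
```

View pics/w18.png

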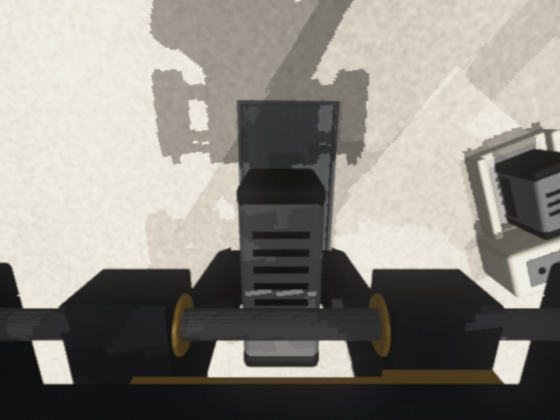

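```bash
python3 -m handwheel '[{"jaw":0,"x":20,"y":-3,"z":0,"ax":0,"ay":0,"az":0},{"jaw":0,"x":55,"y":-9,"z":0,"ax":0,"ay":0,"az":2},{"jaw":0,"x":95,"y":-15,"z":0,"ax":0,"ay":0,"az":4},{"jaw":0,"x":135,"y":-21,"z":0,"ax":0,"ay":0,"az":6},{"jaw":0,"x":175,"y":-28,"z":0,"ax":0,"ay":0,"az":8.4},{"jaw":0,"x":215,"y":-34,"z":0,"ax":0,"ay":0,"az":8.4},{"jaw":0,"x":255,"y":-40,"z":0,"ax":0,"ay":0,"az":8.4},{"jaw":0,"x":295,"y":-47,"z":0,"ax":0,"ay":0,"az":8.4},{"jaw":0,"x":330,"y":-52,"z":0,"ax":0,"ay":0,"az":8.4},{"jaw":0,"x":350,"y":-56,"z":0,"ax":0,"ay":0,"az":8.4}]'; python3 - <<'E'
from h import *
go(.4934,.3517,.09,-17+90)
E
```

```text
clock: 25.98
tcp_pos: [0.4894, 0.0475, 0.0988]
tcp_rot: [-0.002, 0.803, 0.595, -0.002]
wrist_force: [-0.7, -0.1, -4.5]
gripper_width: 0.0357
shift [292.2 -84.7   9.3] turn [-0.34 -0.01  0.07] q [-0.15  0.12  1.9   0.    1.13 -1.42]
```

```bash
python3 -m handwheel '[{"jaw":0,"x":25,"y":-7,"z":0,"ax":0,"ay":0,"az":0},{"jaw":0,"x":60,"y":-17,"z":0,"ax":0,"ay":0,"az":0},{"jaw":0,"x":100,"y":-29,"z":0,"ax":0,"ay":0,"az":0},{"jaw":0,"x":140,"y":-40,"z":0,"ax":0,"ay":0,"az":0},{"jaw":0,"x":180,"y":-52,"z":0,"ax":0,"ay":0,"az":0},{"jaw":0,"x":220,"y":-64,"z":0,"ax":0,"ay":0,"az":0},{"jaw":0,"x":255,"y":-74,"z":4,"ax":0,"ay":0,"az":0},{"jaw":0,"x":280,"y":-81,"z":9,"ax":0,"ay":0,"az":0},{"jaw":0,"x":292,"y":-85,"z":9,"ax":0,"ay":0,"az":0},{"jaw":0,"x":292,"y":-85,"z":9,"ax":0,"ay":0,"az":0}]'; python3 -m handwheel '[{"jaw":0,"x":0,"y":0,"z":0,"ax":0,"ay":0,"az":0},{"jaw":0,"x":0,"y":0,"z":0,"ax":0,"ay":0,"az":0}]';python3 - <<'E'
from h import *
import pickle
R=pickle.load(open('res.pkl','rb'))
p=optics.camera('wrist');over(p,'w19o',[R[5]],150,80,400,310,2.4)
go(.494,.3517,0,-17+90)
E
```

```text
clock: 26.82
tcp_pos: [0.4941, 0.3492, 0.0894]
tcp_rot: [-0.001, 0.803, 0.596, -0.003]
wrist_force: [0.0, -0.2, -4.3]
gripper_width: 0.0358
clock: 26.98
tcp_pos: [0.4961, 0.3461, 0.0915]
tcp_rot: [0.0, 0.804, 0.594, -0.001]
wrist_force: [0.4, 0.2, -4.2]
gripper_width: 0.0357
shift [ 4.8 -4.  92. ] turn [-0.06  0.09 -0.12] q [ 0.41  0.36  1.61 -0.    1.16 -0.86]
```

View pics/w19o.png

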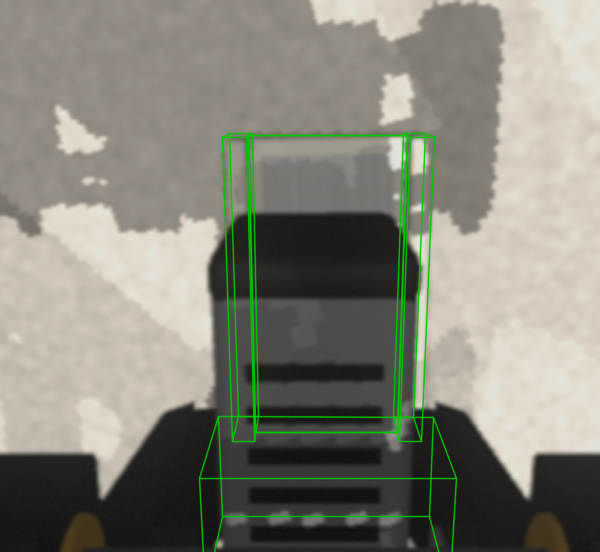

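```bash
python3 -m handwheel '[{"jaw":0,"x":4.5,"y":-3,"z":10,"ax":0,"ay":0,"az":0},{"jaw":0,"x":4.5,"y":-3,"z":40,"ax":0,"ay":0,"az":0},{"jaw":0,"x":4.5,"y":-3,"z":70,"ax":0,"ay":0,"az":0},{"jaw":0,"x":4.5,"y":-3,"z":82,"ax":0,"ay":0,"az":0},{"jaw":0,"x":4.5,"y":-3,"z":87,"ax":0,"ay":0,"az":0},{"jaw":0,"x":4.5,"y":-3,"z":89,"ax":0,"ay":0,"az":0},{"jaw":0,"x":4.5,"y":-3,"z":91,"ax":0,"ay":0,"az":0},{"jaw":0,"x":4.5,"y":-3,"z":91,"ax":0,"ay":0,"az":0}]'; python3 - <<'E'
from h import *
go(.4945,.3517,-.001,-17+90)
E
```

```text
clock: 27.7
tcp_pos: [0.4964, 0.3534, 0.0032]
tcp_rot: [0.0, 0.804, 0.594, 0.001]
wrist_force: [-0.2, -0.0, -4.7]
gripper_width: 0.036
shift [-2.2 -1.3  4.1] turn [ 0.1  -0.09 -0.05] q [ 0.42  0.5   1.64  0.    1.   -0.85]
```

```bash
python3 -m handwheel '[{"jaw":0,"x":-2,"y":-1,"z":2,"ax":0,"ay":0,"az":0},{"jaw":0,"x":-2,"y":-1,"z":3,"ax":0,"ay":0,"az":0},{"jaw":0,"x":-2,"y":-1,"z":4,"ax":0,"ay":0,"az":0},{"jaw":0,"x":-2,"y":-1,"z":4,"ax":0,"ay":0,"az":0}]'
```

```text
clock: 28.03
tcp_pos: [0.4941, 0.3515, -0.0011]
tcp_rot: [0.0, 0.804, 0.595, 0.0]
wrist_force: [-1.5, -1.2, 1.8]
gripper_width: 0.0357
```

Contact; release and lift.

```bash
python3 -m handwheel '[{"jaw":0.75,"x":0,"y":0,"z":0.5,"ax":0,"ay":0,"az":0},{"jaw":0.75,"x":0,"y":0,"z":0.5,"ax":0,"ay":0,"az":0},{"jaw":0.75,"x":0,"y":0,"z":0.5,"ax":0,"ay":0,"az":0},{"jaw":0.75,"x":0,"y":0,"z":0.5,"ax":0,"ay":0,"az":0},{"jaw":0.75,"x":0,"y":0,"z":-25,"ax":0,"ay":0,"az":0},{"jaw":0.75,"x":0,"y":0,"z":-60,"ax":0,"ay":0,"az":0},{"jaw":0.75,"x":0,"y":0,"z":-100,"ax":0,"ay":0,"az":0},{"jaw":0.75,"x":0,"y":0,"z":-100,"ax":0,"ay":0,"az":0}]'; python3 - <<'E'
from h import *
import pickle
R=pickle.load(open('res.pkl','rb'))
p=optics.camera('wrist');save(p,'w20')
over(p,'w20o',[R[5],('pack','medium',.4934,.3517,-17,.014)],180,80,380,310,2.6)
go(.57,.13,.24,90)
E
```

```text
clock: 28.7
tcp_pos: [0.4987, 0.3539, 0.1065]
tcp_rot: [0.001, 0.804, 0.595, 0.007]
wrist_force: [0.5, 1.3, 1.8]
gripper_width: 0.0664
shift [-191.2  135.8 -137. ] turn [  0.49  -0.32 -17.03] q [ 0.42  0.35  1.61  0.    1.17 -0.85]
```

View pics/w20o.png

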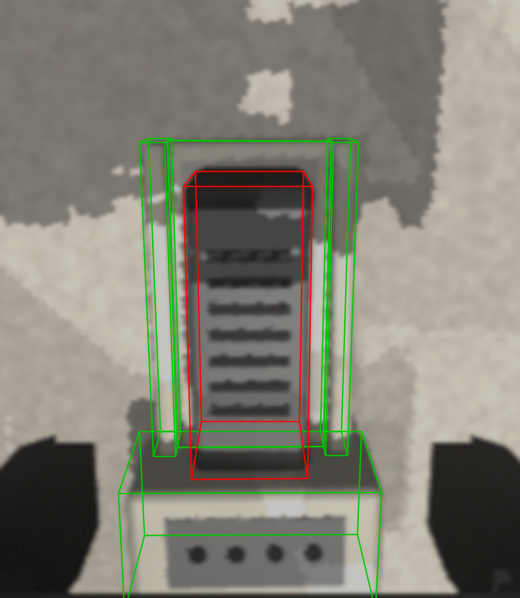

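Centred and straight. Retreat to the survey pose for a final check of everything.

```bash
python3 -m handwheel '[{"jaw":0.75,"x":0,"y":0,"z":-60,"ax":0,"ay":0,"az":0},{"jaw":0.75,"x":-30,"y":30,"z":-100,"ax":0,"ay":0,"az":-5},{"jaw":0.75,"x":-191,"y":136,"z":-137,"ax":0,"ay":0,"az":-17},{"jaw":0.75,"x":-191,"y":136,"z":-137,"ax":0,"ay":0,"az":-17},{"jaw":0.75,"x":-191,"y":136,"z":-137,"ax":0,"ay":0,"az":-17},{"jaw":0.75,"x":-191,"y":136,"z":-137,"ax":0,"ay":0,"az":-17},{"jaw":0.75,"x":-191,"y":136,"z":-137,"ax":0,"ay":0,"az":-17},{"jaw":0.75,"x":-191,"y":136,"z":-137,"ax":0,"ay":0,"az":-17},{"jaw":0.75,"x":-191,"y":136,"z":-137,"ax":0,"ay":0,"az":-17},{"jaw":0.75,"x":-191,"y":136,"z":-137,"ax":0,"ay":0,"az":-17}]'; python3 - <<'E'
from h import *
import pickle
R=pickle.load(open('res.pkl','rb'))
p=optics.camera('wrist');save(p,'w21')
over(p,'w21o',[R[1],R[3],R[5]],30,30,530,240,1.6)
s=optics.camera('scene');crop(s,'s21',140,140,440,300,2.6)
E
```

```text
clock: 29.58
tcp_pos: [0.5675, 0.1287, 0.2338]
tcp_rot: [-0.001, 0.708, 0.706, -0.0]
wrist_force: [-0.8, 0.1, 0.3]
gripper_width: 0.066
```

View pics/w21.png

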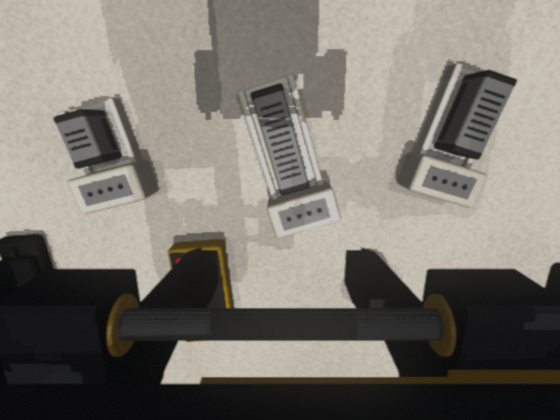

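View pics/s21.png

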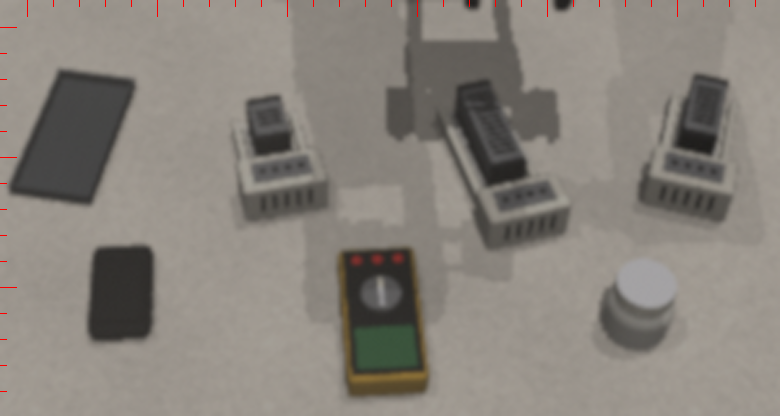

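```bash
python3 - <<'E'
from h import *
import pickle
R=pickle.load(open('res.pkl','rb'))
p=optics.camera('wrist')
over(p,'w22',[R[1],('pack','short',R[1][2],R[1][3],R[1][4],.014),R[3],('pack','long',R[3][2],R[3][3],R[3][4],.014)],40,65,350,245,2.5)
E
```

```text
(no output)
```

View pics/w22.png

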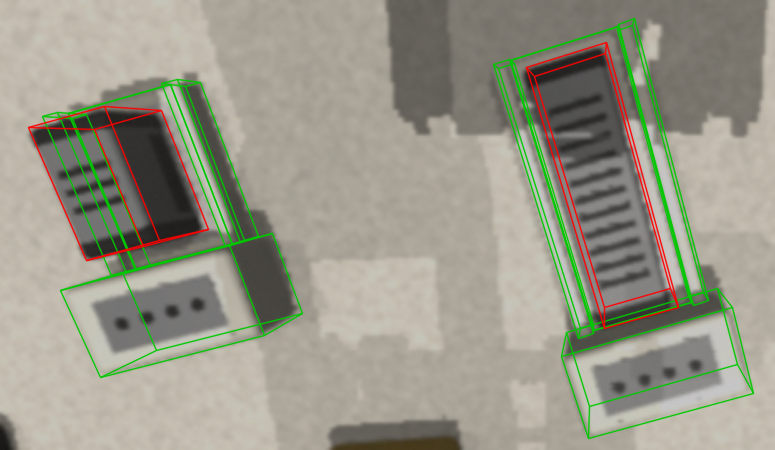

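All three packs lie within about 3 mm of their bay centres and are straight. Handing in.

```bash
python3 - <<'E'
from h import *
print(workorder.close_job(), r.get_state()['clock'])
E
```

```text
the job is handed in; nothing more can be done
the job is handed in; nothing more can be done
```

The job is done and handed in at about 30 s on the robot's clock, limit 112 s.

- **Moves:** I stood the medium pack in the steel tray and let go of it. Then I moved the short pack to the short cradle, the long pack to the long cradle, and the medium pack from the tray to the medium cradle.
- **Last checks:** The wrist and scene pictures show each pack upright and straight in its own bay. Against the drawn models each pack is within about 3 mm of its bay centre, and none sticks out at the front. The tray is empty. The mouse, meter and jar were not touched and look to be where they were.
- **What disagreed:** The fingertips end about 36 mm short of the stated TCP, and the first grasp closed above the medium pack. I found the offset by touching the pack's top, at about 20 N, and used it for every grasp after that. The fitted cradle and pack outlines also ran 1–2 mm off or slightly large in some wrist pictures, but this was within the clearances.

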